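Sort carving stands by their bearings

ROBOT

A 6-joint arm with a two-finger parallel gripper is mounted at the origin on the work surface. World frame = base frame: x ahead of the robot, y to its left, z up, the work surface at z = 0. Lengths are in mm, angles in rad, forces in N, time in s.
With the tool pointing down it reaches from about 350 to 875 mm from the base axis. Payload 4.2 kg.
Tool frame: the origin (TCP) lies at the very end of the fingers, on their centre line; the grasp point (between the pads) lies arm.grip_depth behind it (arm.grip_depth is the distance from the TCP to the grasp point, in mm); z points along the fingers, y is the direction in which the jaws open and shut (so a half turn about z gives the same grasp; the last joint's range is limited). The gripper opens to 85 mm and grips with 20 to 120 N. Pads are 22 mm wide; open, the fingers measure 114 mm over their backs; the gripper's body (76 mm by 85 mm) begins 54 mm behind the grasp point. The pads swing forward as they close: fully open they stand 13 mm farther back than shut.
Start: joints at [0.259, 0.385, 0.008, 0, -1.194, -0.259], TCP at [624.979, 0.025, 231.312] pointing down, gripper open.
Joint ranges: [-3.14, 3.14], [-1.21, 2.06], [-1.07, 1.41], [-3.16, 2.05], [-2.99, -0.16], [-3.1, 3.1]. Speed limits (rad/s): [2.79, 2.79, 3.14, 3.14, 3.14, 3.14].

INTERFACE

Orientations are given as a unit quaternion [x, y, z, w].
In Python, from bench import arm, optics, workorder gives the robot as it stands. The module is installed in compiled form; this text tells all that it offers.
- The arm moves only by the tool play_rows, never from a script. Its arguments are lists of equal length, an entry for each row: "travel": the shift along the tool's x, y, z in m, a list of three; "rotation": the turn, a rotation vector about the tool's x, y, z in rad, a list of three; "grip": the opening, from 0 (shut) to 1 (fully open). In form: {"travel": [[x, y, z], ...], "rotation": [[rx, ry, rz], ...], "grip": [grip, ...]}. A call has 1 to 12 rows; each row shifts and turns the commanded pose from where the row before left it, along the tool's axes as they then stand; what a row does not reach is not made up. A row lasts 1/12 s, in which the tool goes at most 41.7 mm and 7.16 degrees, less where a joint would pass 70% of its speed; a pose out of reach is approached as far as the arm can. A call is refused whole if a number of a shift passes 0.0417 or a number of a turn 0.125, either way. A call with a gripper value outside its range is refused whole. The fingers move at their own pace and stop on an object; the grip force is fixed at half the most. Time passes only in rows, so rows that do not move let the fingers close. It gives the time, the measured TCP pose, the force and the opening at its end, in the units of the state.
- arm.read_state(): the state, without advancing time (a new reading comes with each control period).
- optics.get_image(name): name is "scene" or "side" or "wrist"; returns a dict with "image" (420x560x3 uint8, blue, green, red), "depth" (420x560 float32, mm along the optical axis (not along the pixel's ray), 0 where there is no reading), "camera_matrix" (3x3 intrinsics, pixels), "R" (3x3) and "t" (3): a world point X has camera coordinates R X + t; the wrist camera has in their place "hand_eye" (4x4, takes a point from camera to tool coordinates, whose origin is the TCP and whose axes are the flange's). Camera axes: x right, y down, z forward; pixel columns grow to the right and rows downward; lengths in mm; the calibration is good to about 2 mm. A picture is of the moment at which its call begins: read the wrist's pose just before it.
- workorder.job_done(): hands the job in, once; it reports no verdict.
The state is a dict: "clock": time; "joints": joint angles; "joint_vel": joint speeds; "joint_efforts": joint torques, N m; "position": TCP position; "ee_rot": TCP orientation; "contact_force": force on the tool from outside, world axes, zero at the start; "wrist_torque": the same for the moment, N m; "gripper_width": finger opening in mm.
Only numpy, scipy, OpenCV 4.12 (cv2) and the standard library are available. Lean on these libraries where they do the work, as an engineer would, in place of code of your own. Each camera call takes 0.05 s, during which the arm holds its last target. There are 200 camera calls.

TASK

Check the three or four L-shaped carving stands lying on the bench: push the pin of every one's steel faceplate briskly round, about half a turn, and let go to find whether it runs free or binds. Tip each free-running stand up about its heel so that it stands on its short foot, and slide each binding one, still lying on its long leg, back until its heel is home and square against the wooden batten. Tip and slide them on the bench, never lift one clear, and leave the other things on the bench where they are.

Things in the scene. Friction and masses are not known exactly. Their poses are not given: they have to be found in the camera images.
- stand_a: Carving stand: aluminium L, 50 mm wide, 15 mm thick, 0.9 kg; long leg 160 mm, short leg (foot) 95 mm from the outer corner (heel). Origin: outer heel edge, mid-width. x runs along the long leg's outer face to its free end, z along the short leg's, y across. Lying (as at the start): long leg flat, z up, free end towards the robot. Standing on its foot: x up, z away from the robot. None if absent.
- stand_a_grip (a point): Grip place of stand_a: centre of the bare free end of its long leg, 138 mm from the heel, mid-width, 7.5 mm from the outer face; axes as the stand's. The leg is bare from 114 to 160 mm from the heel and 50 mm wide across y.
- disc_a (a joint): Angle (rad, counts whole turns, starts between -0.5 and 0.5) of stand_a's steel faceplate: 68 mm diameter, 14 mm thick, centre 80 mm from the heel, face 34 mm above the bench when lying. Counter-clockwise from above is positive; at 0 the pin is towards the leg's free end. Free: coasts on by itself after a brisk push. Binding: stops dead where the push ends, takes 1 to 1.5 N at the pin.
- disc_a_pin (a point): Mid-height of stand_a's drive pin: dark steel, 12 mm diameter, standing 22 mm proud of the faceplate (top 56 mm above the bench when lying), 26 mm from the faceplate's centre; nothing else does. Push it square to its radius: pushed towards the centre it jams and the whole stand slides (at 5 to 10 N).
- stand_b: Another carving stand, exactly like stand_a in shape, size and frame (told apart only by its bearing). None if absent.
- stand_b_grip (a point): Grip place of stand_b: centre of the bare free end of its long leg, 138 mm from the heel, mid-width, 7.5 mm from the outer face; axes as the stand's. The leg is bare from 114 to 160 mm from the heel and 50 mm wide across y.
- disc_b (a joint): Angle (rad, counts whole turns, starts between -0.5 and 0.5) of stand_b's steel faceplate: 68 mm diameter, 14 mm thick, centre 80 mm from the heel, face 34 mm above the bench when lying. Counter-clockwise from above is positive; at 0 the pin is towards the leg's free end. Free: coasts on by itself after a brisk push. Binding: stops dead where the push ends, takes 1 to 1.5 N at the pin.
- disc_b_pin (a point): Mid-height of stand_b's drive pin: dark steel, 12 mm diameter, standing 22 mm proud of the faceplate (top 56 mm above the bench when lying), 26 mm from the faceplate's centre; nothing else does. Push it square to its radius: pushed towards the centre it jams and the whole stand slides (at 5 to 10 N).
- stand_c: Another carving stand, exactly like stand_a in shape, size and frame (told apart only by its bearing). None if absent.
- stand_c_grip (a point): Grip place of stand_c: centre of the bare free end of its long leg, 138 mm from the heel, mid-width, 7.5 mm from the outer face; axes as the stand's. The leg is bare from 114 to 160 mm from the heel and 50 mm wide across y.
- disc_c (a joint): Angle (rad, counts whole turns, starts between -0.5 and 0.5) of stand_c's steel faceplate: 68 mm diameter, 14 mm thick, centre 80 mm from the heel, face 34 mm above the bench when lying. Counter-clockwise from above is positive; at 0 the pin is towards the leg's free end. Free: coasts on by itself after a brisk push. Binding: stops dead where the push ends, takes 1 to 1.5 N at the pin.
- disc_c_pin (a point): Mid-height of stand_c's drive pin: dark steel, 12 mm diameter, standing 22 mm proud of the faceplate (top 56 mm above the bench when lying), 26 mm from the faceplate's centre; nothing else does. Push it square to its radius: pushed towards the centre it jams and the whole stand slides (at 5 to 10 N).
- stand_d: Another carving stand, exactly like stand_a in shape, size and frame (told apart only by its bearing). None if absent.
- stand_d_grip (a point): Grip place of stand_d: centre of the bare free end of its long leg, 138 mm from the heel, mid-width, 7.5 mm from the outer face; axes as the stand's. The leg is bare from 114 to 160 mm from the heel and 50 mm wide across y.
- disc_d (a joint): Angle (rad, counts whole turns, starts between -0.5 and 0.5) of stand_d's steel faceplate: 68 mm diameter, 14 mm thick, centre 80 mm from the heel, face 34 mm above the bench when lying. Counter-clockwise from above is positive; at 0 the pin is towards the leg's free end. Free: coasts on by itself after a brisk push. Binding: stops dead where the push ends, takes 1 to 1.5 N at the pin.
- disc_d_pin (a point): Mid-height of stand_d's drive pin: dark steel, 12 mm diameter, standing 22 mm proud of the faceplate (top 56 mm above the bench when lying), 26 mm from the faceplate's centre; nothing else does. Push it square to its radius: pushed towards the centre it jams and the whole stand slides (at 5 to 10 N).
- batten: Dark wooden batten fixed to the bench at its far side: 40 mm (its x, away from the robot) by 780 mm (its y) by 35 mm high. Origin: centre of its underside; the front face, towards the robot, is at x = -20 mm in its frame.
- blank: Bystander: round light wood blank, 110 mm diameter, 32 mm thick; origin under its centre.
- offcut: Bystander: light wood offcut 90 x 45 x 40 mm; origin under its centre.
- bowl_foot: Bystander: small dark turned bowl form, 100 mm across, 55 mm high; origin under its centre.
- mallet: Bystander: mallet lying to the right of the stands, about 250 mm long, handle along its x axis.

How it is judged:
By the outcome, as a careful person would: the job done as asked, in the order asked, and still so for the second after the job is handed in, with the robot touching nothing.
Of stand_a, stand_b, stand_c, stand_d only 3 to 4 are there at a start; the rules pass over those that are not, and their reading is None.
At some moment in a run one of stand_a, stand_b, stand_c, stand_d may be knocked a few centimetres aside while the robot is not near it.
Once in a run the grip may slacken for a moment while it holds something.
It also fails if it takes over 210 s, if anything falls off the work surface, if the arm or the gripper's body presses on something with over 40 N, if the wrist force passes 120 N, or if a joint passes its speed limit or range.

## Working session

There is one attempt and no reset: what is moved stays moved. The work goes in short steps, Python scripts to look and compute and a tool call to move; the robot and the scene stay as the last step left them, time stands still between calls to the robot, and variables do not carry over. Pictures are saved under pics/ and viewed, about 12 in all and at most 16, crops included, and the job is handed in when it is done.

Besides the shell and the picture viewer there is one more tool, called after "Emit:" as a command line: name --argument value ..., lists and objects as JSON in quotes. play_rows: Moves the arm, as the interface text tells. Its arguments: {"type":"object","properties":{"travel":{"type":"array","items":{"type":"array","items":{"type":"number"}}},"rotation":{"type":"array","items":{"type":"array","items":{"type":"number"}}},"grip":{"type":"array","items":{"type":"number"}}},"required":["travel","rotation","grip"]}

```bash
mkdir -p pics
cat > h.py <<'E'
import numpy as np, cv2
from bench import arm, optics, workorder
from scipy.spatial.transform import Rotation as Ro
def snap(name,fn=None):
    s=arm.read_state(); d=optics.get_image(name)
    if fn: cv2.imwrite('pics/'+fn,d['image'])
    K=d['camera_matrix']; z=d['depth']; v,u=np.indices(z.shape)
    P=np.stack([(u-K[0,2])/K[0,0]*z,(v-K[1,2])/K[1,1]*z,z],-1)
    if name=='wrist':
        H=np.array(d['hand_eye']); P=P@H[:3,:3].T+H[:3,3]
        P=P@Ro.from_quat(s['ee_rot']).as_matrix().T+np.array(s['position'])
    else: P=(P-np.array(d['t']))@np.array(d['R'])
    P[z==0]=np.nan
    return d,P
E
python3 - <<'E'
from h import *
s=arm.read_state(); print(s, arm.grip_depth)
for n in ('scene','side','wrist'):
    d,P=snap(n,n+'0.png'); print(n,d.get('R'),d.get('t'),d.get('hand_eye'),d['camera_matrix'])
    np.save(n+'P.npy',P)
E
python3 -c "
import cv2,numpy as np
cv2.imwrite('pics/m.png',cv2.imread('pics/scene0.png'))"
```

```text
{'clock': 0.0, 'joints': array([ 2.58623778e-01,  3.85590320e-01,  6.62139672e-03, -4.91033866e-04,
       -1.19398883e+00, -2.58581872e-01]), 'joint_vel': array([ 0.0010354 , -0.00093419,  0.00059445,  0.00089431,  0.0001284 ,
       -0.00080455]), 'joint_efforts': array([-9.55001960e-04, -3.92286408e+01,  1.88399577e+01,  4.18616563e+00,
       -4.72148502e-03,  8.27910434e-07]), 'position': array([6.24419832e+02, 3.26144199e-02, 2.30200645e+02]), 'ee_rot': array([-0.70705711,  0.70715559,  0.0007406 , -0.00081947]), 'contact_force': array([ 0.50331009, -0.24527565, -0.09289239]), 'wrist_torque': array([ 0.009148  ,  0.0064984 , -0.01132662]), 'gripper_width': 85.45576656302771} 18.700000000000003
scene [[ 0.35351799  0.93524567  0.01845438]
 [ 0.75604499 -0.27405263 -0.59438299]
 [-0.55083664  0.22407742 -0.80397034]] [-210.00018454 -378.87631259 1718.394479  ] None [[456.69286168   0.         283.69931856]
 [  0.         456.69286168 211.86228065]
 [  0.           0.           1.        ]]
side [[ 0.78941228 -0.61384472  0.00478587]
 [-0.32474847 -0.42422138 -0.84532518]
 [ 0.52092867  0.66575587 -0.5342307 ]] [-414.3915462   238.0511105  1086.33158482] None [[431.62318295   0.         274.91847904]
 [  0.         431.62318295 208.58344752]
 [  0.           0.           1.        ]]
wrist None None [[ 5.07614343e-04 -9.61923266e-01 -2.73319176e-01  7.06665539e+01]
 [ 9.99999629e-01  2.97918067e-04  8.08724212e-04  1.12582181e+00]
 [-6.96503916e-04 -2.73319485e-01  9.61923060e-01 -1.41842697e+02]
 [ 0.00000000e+00  0.00000000e+00  0.00000000e+00  1.00000000e+00]] [[372.80522829   0.         278.7090791 ]
 [  0.         372.80522829 207.66274512]
 [  0.           0.           1.        ]]
```

View pics/scene0.png

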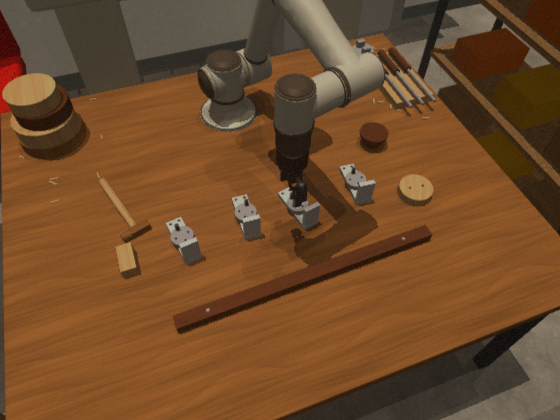

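View pics/side0.png

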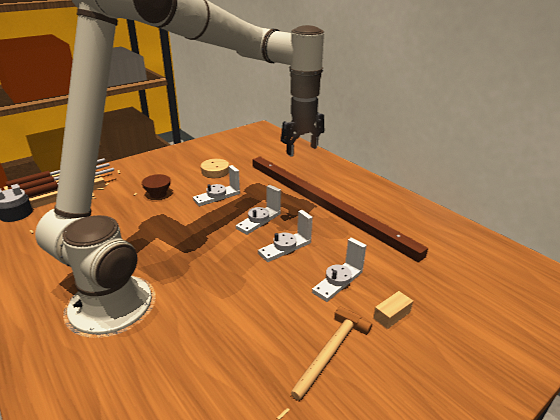

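Four stands, lying in a row; the scene view shows them at (183,240), (246,215), (300,207) and (357,183), with the batten behind. I'll locate them from the depth.

```bash
cat >> h.py <<'E'
from scipy.optimize import minimize
from scipy.cluster.hierarchy import fcluster, linkage
def model_res(p,Q):
    # lying stand: distance of points to surface of solid (boxes+cyl), p=x,y,yaw of heel; x axis dir=(cos,sin)
    c,s=np.cos(p[2]),np.sin(p[2]); d=Q[:,:2]-p[:2]
    X=d[:,0]*c+d[:,1]*s; Y=-d[:,0]*s+d[:,1]*c; Z=Q[:,2]
    def box(l,h):
        a=np.maximum(np.array(l)-np.c_[X,Y,Z],np.c_[X,Y,Z]-np.array(h)); return np.linalg.norm(np.maximum(a,0),axis=1)+np.minimum(a.max(1),0)
    r=np.hypot(X-80,Y); a=np.c_[r-34,Z-34,15-Z]; cy=np.linalg.norm(np.maximum(a,0),axis=1)+np.minimum(a.max(1),0)
    return np.minimum.reduce([box([0,-25,0],[160,25,15]),box([0,-25,0],[15,25,95]),cy])
def fit(Q,p0):
    f=lambda p: np.minimum(np.abs(model_res(p,Q)),8).mean()
    best=min((minimize(f,np.array(p0)+[dx,0,dy],method='Nelder-Mead',options=dict(initial_simplex=np.array(p0)+[dx,0,dy]+np.array([[0,0,0],[10,0,0],[0,10,0],[0,0,.15]]))) for dx in(-10,10) for dy in (-.2,0,.2)),key=lambda r:r.fun)
    return best.x,best.fun
def pin(Q,p):
    c,s=np.cos(p[2]),np.sin(p[2]); ctr=p[:2]+80*np.array([c,s])
    m=(Q[:,2]>42)&(Q[:,2]<60)&(np.hypot(*(Q[:,:2]-ctr).T)<38)
    if m.sum()<3: return None
    q=np.median(Q[m][:,:2],0)-ctr; ang=np.arctan2(q[1],q[0])-p[2]
    return ctr+q,(ang+np.pi)%(2*np.pi)-np.pi,np.hypot(*q),m.sum()
E
python3 - <<'E'
from h import *
A=np.concatenate([np.load('sceneP.npy').reshape(-1,3),np.load('sideP.npy').reshape(-1,3)])
A=A[~np.isnan(A[:,0])]
f=A[(A[:,2]>80)&(A[:,2]<100)&(A[:,0]>350)&(A[:,0]<760)&(abs(A[:,1])<450)]
b=A[(A[:,2]>26)&(A[:,2]<42)&(A[:,0]>600)&(abs(A[:,1])<450)]
L=fcluster(linkage(f[:,:2]),25,'distance')
for k in set(L):
    g=f[L==k]
    if len(g)<8: continue
    m=np.median(g,0); Q=A[(np.hypot(A[:,0]-m[0]+70,A[:,1]-m[1])<120)&(A[:,2]>4)&(A[:,2]<100)]
    p,e=fit(Q,[m[0],m[1],np.pi]); print(len(g),m.round(),len(Q),p.round(3),e.round(2),pin(Q,p))
b=A[(A[:,2]>30)&(A[:,2]<40)&(A[:,0]>680)&(A[:,0]<900)&(abs(A[:,1])<450)]
for y in range(-400,400,80):
    q=b[(b[:,1]>y)&(b[:,1]<y+80)]
    if len(q): print(y,np.percentile(q[:,0],[3,50,97]).round())
E
```

```text
184 [559. 279.  93.] 1741 [565.379 282.312   3.055] 2.41 (array([461.52958387, 289.48142638]), np.float64(0.07455344489987059), np.float64(24.147960418493383), np.int64(37))
281 [ 581. -283.   93.] 2481 [ 588.777 -279.639    3.29 ] 1.88 (array([ 482.73742267, -300.06333761]), np.float64(0.159502003464568), np.float64(28.25377754737553), np.int64(54))
234 [562. -95.  93.] 2129 [570.407 -92.649   3.1  ] 2.0 (array([465.91487157, -80.31439688]), np.float64(-0.31118039596400626), np.float64(26.16942170371394), np.int64(42))
201 [584.  85.  92.] 1815 [591.458  89.673   3.333] 2.08 (array([487.52688437,  60.00552197]), np.float64(0.32503812660547915), np.float64(29.20851357700984), np.int64(34))
-400 [747. 768. 789.]
-320 [745. 765. 786.]
-240 [743. 763. 783.]
-160 [740. 760. 781.]
-80 [738. 758. 779.]
0 [735. 755. 775.]
80 [732. 753. 773.]
160 [728. 749. 770.]
240 [726. 747. 768.]
320 [722. 745. 765.]
```

View pics/wrist0.png

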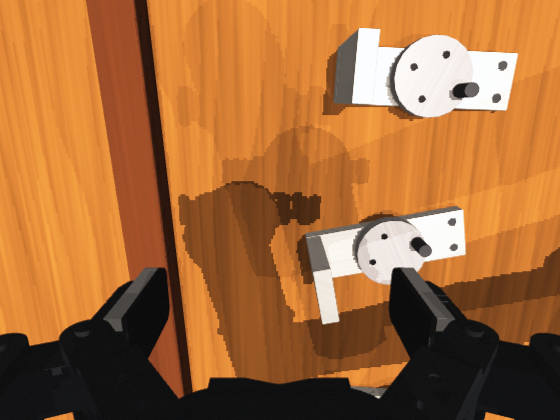

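Scene and side views confirm four lying stands. Wrist view: a stand's pin at (465,90) and another at (422,246), both towards the free ends; the batten is on the left. Next: a push planner.

```bash
cat >> h.py <<'E'
def Rtool(yaw,beta=np.pi/2):
    # tool down; yaw = world heading of tool x; beta<pi/2 leans tool to point along -toolx (i.e. tool z -> -x heading)
    R=np.array([[np.cos(yaw),np.sin(yaw),0],[np.sin(yaw),-np.cos(yaw),0],[0,0,-1.]])
    return R@Ro.from_rotvec([0,-(np.pi/2-beta),0]).as_matrix()
def rows(p,R,targets):
    """targets: list of (pos,Rot) one per row; prints rounded rows"""
    T=[];W=[]
    for q,S in targets:
        t=(R.T@(np.array(q)-p)/1000).round(4); w=Ro.from_matrix(R.T@S).as_rotvec().round(3)
        p=p+R@t*1000; R=R@Ro.from_rotvec(w).as_matrix(); T.append(t.tolist()); W.append(w.tolist())
    print(len(T),str(T).replace(' ',''),'\n  ',str(W).replace(' ',''),np.abs(T).max(),np.abs(W).max()); return p,R
def lerp(p,R,q,S,n=None):
    d=np.linalg.norm(np.array(q)-p); w=Ro.from_matrix(R.T@S).as_rotvec()
    n=n or int(np.ceil(max(d/38,np.linalg.norm(w)/.12,1)))
    return [(p+(np.array(q)-p)*k/n,R@Ro.from_rotvec(w*k/n).as_matrix()) for k in range(1,n+1)]
def cur():
    s=arm.read_state(); return np.array(s['position']),Ro.from_quat(s['ee_rot']).as_matrix()
def push(heel,th0,N=15,lead=.4,span=2.8,zt=41,p=None,R=None):
    if p is None: p,R=cur()
    c=np.array(heel[:2])+80*np.array([np.cos(heel[2]),np.sin(heel[2])])
    tot=lead+span; rot=.115*N; a0=heel[2]+th0-lead
    def pose(k,z):
        f=k/N; f=.55*f+.45*f*f; a=a0+tot*f; n=a+np.pi/2+(tot-rot)/2-(tot-rot)*f
        # n linear in k to keep turn rate constant
        n=a0+np.pi/2+(tot-rot)/2+rot*k/N
        q=c+26*np.array([np.cos(a),np.sin(a)])-17*np.array([np.cos(n),np.sin(n)])
        return np.r_[q,z],Rtool(n)
    q,S=pose(0,110); print('A'); p,R=rows(p,R,lerp(p,R,q,S))
    q,S=pose(0,zt); print('B'); p,R=rows(p,R,lerp(p,R,q,S,3))
    print('C'); p,R=rows(p,R,[pose(k,zt) for k in range(1,N+1)])
    n=R[:,0]; print('D'); p,R=rows(p,R,[(p-6*n+[0,0,12],R),(p-10*n+[0,0,45],R),(p-10*n+[0,0,80],R)])
    return p,R
STANDS={'y283':[565.4,282.3,3.055,.07],'y90':[591.5,89.7,3.333,.325],'y-93':[570.4,-92.6,3.10,-.31],'y-280':[588.8,-279.6,3.29,.16]}
E
python3 - <<'E'
from h import *
h=STANDS['y90']; push(h[:3],h[3])
E
```

```text
A
8 [[-0.0103,0.0188,0.0151],[-0.0123,0.0175,0.0151],[-0.0141,0.0161,0.0151],[-0.0157,0.0146,0.0151],[-0.0172,0.0128,0.015],[-0.0184,0.0109,0.0151],[-0.0195,0.0089,0.0151],[-0.0203,0.0067,0.015]] 
   [[0.0,0.0,-0.107],[0.0,0.0,-0.107],[0.001,0.0,-0.106],[-0.0,0.0,-0.107],[-0.0,0.0,-0.107],[0.0,0.0,-0.107],[0.0,0.001,-0.106],[0.0,-0.0,-0.107]] 0.0203 0.107
B
3 [[-0.0,0.0,0.023],[-0.0,0.0,0.023],[-0.0001,0.0,0.023]] 
   [[0.0,-0.0,-0.0],[0.0,-0.0,-0.0],[0.001,-0.0,-0.0]] 0.023 0.001
C
15 [[0.0026,0.004,0.0],[0.003,0.0041,0.0],[0.0032,0.0042,0.0],[0.0036,0.0043,0.0],[0.004,0.0043,0.0],[0.0045,0.0042,0.0],[0.0049,0.0039,0.0],[0.0054,0.0036,0.0],[0.0059,0.0031,0.0],[0.0062,0.0024,0.0],[0.0067,0.0017,0.0],[0.0068,0.0006,0.0],[0.0069,-0.0005,0.0],[0.0066,-0.0018,0.0],[0.0061,-0.0031,0.0]] 
   [[-0.0,-0.0,-0.115],[-0.0,-0.0,-0.115],[-0.0,-0.0,-0.115],[-0.0,-0.001,-0.115],[-0.0,0.0,-0.115],[-0.0,0.0,-0.115],[-0.0,0.0,-0.115],[-0.0,0.0,-0.115],[-0.001,0.0,-0.115],[0.0,0.0,-0.115],[0.0,0.0,-0.115],[0.0,0.0,-0.115],[0.0,0.0,-0.115],[0.0,0.0,-0.115],[0.0,0.0,-0.115]] 0.0069 0.115
D
3 [[-0.006,0.0,-0.012],[-0.004,0.0,-0.033],[-0.0,0.0,-0.035]] 
   [[0.0,0.0,0.0],[0.0,0.0,0.0],[0.0,0.0,0.0]] 0.035 0.0
```

Emit:
play_rows --travel '[[-0.0103,0.0188,0.0151],[-0.0123,0.0175,0.0151],[-0.0141,0.0161,0.0151],[-0.0157,0.0146,0.0151],[-0.0172,0.0128,0.015],[-0.0184,0.0109,0.0151],[-0.0195,0.0089,0.0151],[-0.0203,0.0067,0.015],[0,0,0],[0,0,0],[0,0,0]]' --rotation '[[0,0,-0.107],[0,0,-0.107],[0,0,-0.107],[0,0,-0.107],[0,0,-0.107],[0,0,-0.107],[0,0,-0.107],[0,0,-0.107],[0,0,0],[0,0,0],[0,0,0]]' --grip '[0,0,0,0,0,0,0,0,0,0,0]'

```text
clock: 1.07
position: [475.9, 82.8, 111.3]
ee_rot: [0.937, -0.35, 0.001, -0.0]
contact_force: [0.1, 0.2, 0.4]
gripper_width: -0.1
```

Run:
```python
from h import *
s=arm.read_state(); print(s['joints'].round(3),s['position'].round(1),s['gripper_width'],s['contact_force'].round(1))
d,P=snap('wrist','w1.png'); Q=P.reshape(-1,3); Q=Q[~np.isnan(Q[:,0])]
h=STANDS['y90']; Q=Q[(Q[:,2]>4)&(Q[:,2]<100)&(np.hypot(Q[:,0]-513,Q[:,1]-74)<115)]
p,e=fit(Q,h[:3]); print(len(Q),p.round(3),e,pin(Q,p))
push(p,h[3])
```

```text
[ 0.51   0.276 -0.499  0.001 -0.794  0.345] [475.9  82.8 111.3] -0.11366080053436578 [0.1 0.2 0.4]
29485 [591.012  87.28    3.33 ] 0.8148621151797296 (array([490.00729069,  59.97470108]), np.float64(0.3143138467405091), np.float64(25.58434606237199), np.int64(453))
A
1 [[-0.0003,0.0032,0.0014]] 
   [[-0.002,-0.001,0.004]] 0.0032 0.004
B
3 [[-0.0,0.0,0.023],[-0.0,0.0,0.023],[-0.0,0.0,0.023]] 
   [[0.0,-0.0,0.0],[0.0,-0.0,0.0],[0.0,-0.0,0.0]] 0.023 0.0
C
15 [[0.0026,0.004,0.0],[0.0029,0.0041,0.0],[0.0033,0.0042,0.0],[0.0036,0.0043,0.0],[0.004,0.0043,0.0],[0.0044,0.0042,0.0],[0.0049,0.0039,0.0],[0.0054,0.0036,0.0],[0.0059,0.0031,0.0],[0.0063,0.0025,0.0],[0.0066,0.0016,0.0],[0.0069,0.0006,0.0],[0.0068,-0.0005,0.0],[0.0067,-0.0018,0.0],[0.0061,-0.0031,0.0]] 
   [[0.0,-0.0,-0.115],[0.0,0.0,-0.115],[0.0,0.0,-0.115],[0.0,0.0,-0.115],[0.0,0.0,-0.115],[0.0,0.0,-0.115],[0.0,0.0,-0.115],[0.0,0.0,-0.115],[0.0,0.0,-0.115],[0.0,0.0,-0.115],[0.0,0.0,-0.115],[0.0,0.0,-0.115],[0.0,0.0,-0.115],[0.0,0.0,-0.115],[-0.0,0.0,-0.115]] 0.0069 0.115
D
3 [[-0.006,-0.0,-0.012],[-0.004,-0.0,-0.033],[-0.0,-0.0,-0.035]] 
   [[0.0,0.0,0.0],[0.0,0.0,0.0],[0.0,0.0,0.0]] 0.035 0.0
```

View pics/w1.png

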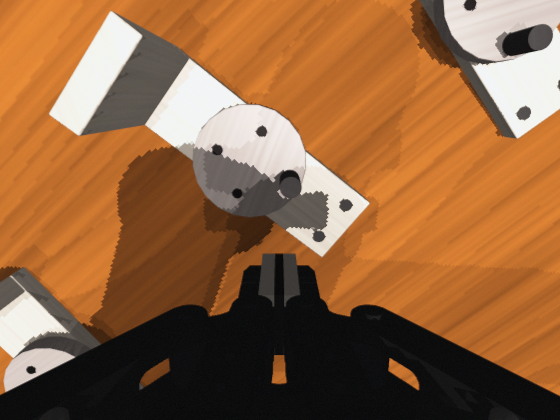

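Wrist fit agrees within 3 mm; pin at (290,183), finger tips at (280,260) just behind it. Push.

Emit:
play_rows --travel '[[0,0.0032,0.0014],[0,0,0.023],[0,0,0.023],[0,0,0.023],[0,0,0],[0,0,0]]' --rotation '[[0,0,0],[0,0,0],[0,0,0],[0,0,0],[0,0,0],[0,0,0]]' --grip '[0,0,0,0,0,0]'

```text
clock: 1.62
position: [472.8, 79.5, 39.9]
ee_rot: [0.937, -0.35, -0.001, 0.001]
contact_force: [0.2, 0.9, 0.7]
gripper_width: 0.2
```

Emit:
play_rows --travel '[[0.0026,0.004,0],[0.0029,0.0041,0],[0.0033,0.0042,0],[0.0036,0.0043,0],[0.004,0.0043,0],[0.0044,0.0042,0],[0.0049,0.0039,0],[0.0054,0.0036,0],[0.0059,0.0031,0],[0.0063,0.0025,0],[0.0066,0.0016,0],[0.0069,0.0006,0]]' --rotation '[[0,0,-0.115],[0,0,-0.115],[0,0,-0.115],[0,0,-0.115],[0,0,-0.115],[0,0,-0.115],[0,0,-0.115],[0,0,-0.115],[0,0,-0.115],[0,0,-0.115],[0,0,-0.115],[0,0,-0.115]]' --grip '[0,0,0,0,0,0,0,0,0,0,0,0]'

```text
clock: 2.62
position: [519.9, 44.9, 42.5]
ee_rot: [0.944, 0.329, 0.002, 0.0]
contact_force: [-0.4, 0.3, -0.0]
gripper_width: 0.2
```

Emit:
play_rows --travel '[[0.0068,-0.0005,0],[0.0067,-0.0018,0],[0.0061,-0.0031,0],[-0.006,0,-0.012],[-0.004,0,-0.033],[0,0,-0.035]]' --rotation '[[0,0,-0.115],[0,0,-0.115],[0,0,-0.115],[0,0,0],[0,0,0],[0,0,0]]' --grip '[0,0,0,0,0,0]'

```text
clock: 3.12
position: [521.3, 52.5, 121.8]
ee_rot: [0.876, 0.483, -0.001, -0.0]
contact_force: [0.8, 0.8, 0.5]
gripper_width: -0.2
```

```bash
cat >> h.py <<'E'
def look(key,fn=None,n=3,cams=('wrist',),refit=True):
    h=STANDS[key]; c=np.array(h[:2])+80*np.array([np.cos(h[2]),np.sin(h[2])]); g=None
    for i in range(n):
        Q=[]
        for cam in cams:
            d,P=snap(cam,fn if i==0 else None); Q.append(P.reshape(-1,3))
        t=arm.read_state()['clock']
        Q=np.concatenate(Q); Q=Q[~np.isnan(Q[:,0])]; Q=Q[(Q[:,2]>4)&(Q[:,2]<100)&(np.hypot(*(Q[:,:2]-c).T)<115)]
        if g is None: g=fit(Q,h[:3]) if refit else (np.array(h[:3]),0)
        r=pin(Q,g[0]); print(key,round(t,2),len(Q),g[0].round(3).tolist(),round(g[1],2),'pin',None if r is None else (r[0].round(1),r[1].round(3),r[2].round(1),r[3]))
    return g[0]
E
python3 - <<'E'
from h import *
print(arm.read_state()['joints'].round(2))
look('y90','w2.png',4)
E
```

```text
[ 0.41  0.33 -0.39  0.   -0.86  2.17]
y90 3.17 21474 [590.856, 87.142, 3.332] 0.9 pin (array([529.3,  92.9]), np.float64(-2.444), np.float64(27.0), np.int64(416))
y90 3.22 19472 [590.856, 87.142, 3.332] 0.9 pin (array([527.2,  94.4]), np.float64(-2.348), np.float64(26.9), np.int64(382))
y90 3.27 19779 [590.856, 87.142, 3.332] 0.9 pin (array([525.4,  95.6]), np.float64(-2.266), np.float64(27.0), np.int64(393))
y90 3.32 20404 [590.856, 87.142, 3.332] 0.9 pin (array([523.8,  96.3]), np.float64(-2.203), np.float64(26.9), np.int64(408))
```

View pics/w2.png

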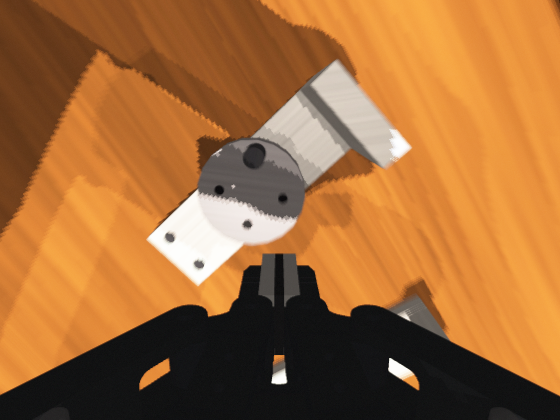

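Free: pin at (255,155), well past the push's end and still turning (1.9→1.3 rad/s). Next stand.

Run:
```python
from h import *
h=STANDS['y-93']; push(h[:3],h[3])
```

```text
A
22 [[-0.0054,0.0006,0.0006],[-0.0053,0.0013,0.0006],[-0.0052,0.0019,0.0006],[-0.0048,0.0024,0.0006],[-0.0046,0.0031,0.0006],[-0.0042,0.0035,0.0006],[-0.0037,0.004,0.0006],[-0.0032,0.0044,0.0006],[-0.0027,0.0047,0.0006],[-0.0021,0.0051,0.0006],[-0.0015,0.0052,0.0006],[-0.0008,0.0054,0.0006],[-0.0003,0.0055,0.0006],[0.0005,0.0054,0.0006],[0.001,0.0054,0.0006],[0.0017,0.0052,0.0006],[0.0023,0.0049,0.0007],[0.0028,0.0047,0.0006],[0.0034,0.0043,0.0006],[0.0038,0.0038,0.0006],[0.0043,0.0034,0.0006],[0.0047,0.0029,0.0006]] 
   [[-0.0,-0.0,0.118],[-0.001,-0.001,0.118],[0.0,0.0,0.118],[0.0,-0.0,0.117],[-0.0,-0.0,0.118],[-0.0,-0.001,0.118],[-0.001,0.0,0.118],[0.0,-0.0,0.118],[-0.0,-0.001,0.118],[-0.0,0.0,0.118],[-0.001,-0.0,0.117],[0.0,-0.0,0.118],[-0.0,-0.001,0.118],[-0.0,-0.0,0.118],[-0.001,-0.0,0.118],[0.0,-0.001,0.118],[-0.0,0.0,0.118],[-0.0,-0.0,0.117],[-0.001,-0.0,0.118],[0.0,-0.001,0.118],[-0.0,-0.0,0.118],[-0.0,-0.0,0.118]] 0.0055 0.118
B
3 [[-0.0,0.0,0.023],[-0.0,0.0,0.023],[-0.0001,0.0,0.023]] 
   [[-0.0,-0.0,-0.0],[-0.0,-0.0,-0.0],[-0.0,-0.0,-0.0]] 0.023 0.0
C
15 [[0.0026,0.004,0.0],[0.003,0.0041,0.0],[0.0032,0.0042,0.0],[0.0036,0.0043,0.0],[0.004,0.0043,0.0],[0.0045,0.0042,0.0],[0.0049,0.0039,0.0],[0.0054,0.0036,0.0001],[0.0059,0.0031,-0.0],[0.0062,0.0024,-0.0],[0.0067,0.0017,-0.0],[0.0068,0.0006,-0.0],[0.0069,-0.0005,-0.0],[0.0066,-0.0018,-0.0],[0.0061,-0.0031,-0.0]] 
   [[-0.0,-0.0,-0.115],[-0.0,-0.0,-0.115],[-0.0,-0.0,-0.115],[-0.0,-0.0,-0.115],[-0.0,-0.0,-0.115],[-0.0,-0.0,-0.115],[0.0,-0.0,-0.115],[0.0,-0.0,-0.115],[0.0,-0.0,-0.115],[0.0,-0.0,-0.115],[0.0,-0.0,-0.115],[0.0,-0.0,-0.115],[0.0,-0.0,-0.115],[0.0,-0.0,-0.115],[0.0,-0.0,-0.115]] 0.0069 0.115
D
3 [[-0.006,0.0,-0.012],[-0.004,0.0,-0.033],[0.0,0.0,-0.035]] 
   [[0.0,0.0,0.0],[0.0,0.0,0.0],[0.0,0.0,0.0]] 0.035 0.0
```

```bash
cat >> h.py <<'E'
def approach(heel,th0,lead=.4,span=2.8,N=15,z=110):
    p,R=cur(); c=np.array(heel[:2])+80*np.array([np.cos(heel[2]),np.sin(heel[2])])
    a=heel[2]+th0-lead; n=a+np.pi/2+(lead+span-.115*N)/2
    q=np.r_[c+26*np.array([np.cos(a),np.sin(a)])-17*np.array([np.cos(n),np.sin(n)]),z]; S=Rtool(n)
    w=Ro.from_matrix(R.T@S).as_rotvec(); t=S.T@(q-p); k=int(np.ceil(np.abs(w).max()/.12)); m=int(np.ceil(np.abs(t).max()/35))
    print('turn first',w.round(3),k,'rows of',(w/k).round(4),'then shift mm',t.round(1),m,'rows of',(t/m/1000).round(4))
E
python3 - <<'E'
from h import *
h=STANDS['y-93']; approach(h[:3],h[3])
E
```

```text
turn first [-0.005 -0.006  2.593] 22 rows of [-0.0002 -0.0003  0.1179] then shift mm [109.   50.4  13.5] 4 rows of [0.0272 0.0126 0.0034]
```

Emit:
play_rows --travel '[[0,0,0],[0,0,0],[0,0,0],[0,0,0],[0,0,0],[0,0,0],[0,0,0],[0,0,0],[0,0,0],[0,0,0],[0,0,0],[0,0,0]]' --rotation '[[0,0,0.118],[0,0,0.118],[0,0,0.118],[0,0,0.118],[0,0,0.118],[0,0,0.118],[0,0,0.118],[0,0,0.118],[0,0,0.118],[0,0,0.118],[0,0,0.118],[0,0,0.118]]' --grip '[0,0,0,0,0,0,0,0,0,0,0,0]'

```text
clock: 4.32
position: [521.9, 53.2, 120.0]
ee_rot: [0.979, -0.205, -0.001, 0.0]
contact_force: [0.1, -1.4, -0.1]
gripper_width: -0.2
```

Emit:
play_rows --travel '[[0,0,0],[0,0,0],[0,0,0],[0,0,0],[0,0,0],[0,0,0],[0,0,0],[0,0,0],[0,0,0],[0,0,0]]' --rotation '[[0,0,0.118],[0,0,0.118],[0,0,0.118],[0,0,0.118],[0,0,0.118],[0,0,0.118],[0,0,0.118],[0,0,0.118],[0,0,0.118],[0,0,0.118]]' --grip '[0,0,0,0,0,0,0,0,0,0]'

```text
clock: 5.15
position: [522.0, 53.2, 120.0]
ee_rot: [-0.699, 0.715, 0.0, -0.001]
contact_force: [-0.4, -0.3, -0.1]
gripper_width: 0.4
```

Emit:
play_rows --travel '[[0.0272,0.0126,0.0034],[0.0272,0.0126,0.0034],[0.0272,0.0126,0.0034],[0.0272,0.0126,0.0034],[0,0,0],[0,0,0]]' --rotation '[[0,0,0],[0,0,0],[0,0,0],[0,0,0],[0,0,0],[0,0,0]]' --grip '[0,0,0,0,0,0]'

```text
clock: 5.65
position: [469.3, -55.7, 106.5]
ee_rot: [-0.7, 0.714, 0.0, -0.001]
contact_force: [0.2, -0.9, -0.5]
gripper_width: -0.1
```

Run:
```python
from h import *
p=look('y-93','w3.png',1); approach(p,-.31)
```

```text
y-93 5.7 31395 [569.839, -94.565, 3.099] 0.81 pin (array([466.3, -81.5]), np.float64(-0.345), np.float64(25.5), np.int64(483))
turn first [ 0.    -0.    -0.001] 1 rows of [ 0.0001 -0.0002 -0.0013] then shift mm [ 1.5 -0.8 -3.2] 1 rows of [ 0.0015 -0.0008 -0.0032]
```

Emit:
play_rows --travel '[[0.0015,-0.001,0.022],[0,0,0.022],[0,0,0.022],[0,0,0],[0,0,0]]' --rotation '[[0,0,0],[0,0,0],[0,0,0],[0,0,0],[0,0,0]]' --grip '[0,0,0,0,0]'

```text
clock: 6.12
position: [471.6, -55.3, 40.2]
ee_rot: [-0.702, 0.712, 0.001, -0.001]
contact_force: [-0.4, 0.2, -0.3]
gripper_width: 0.1
```

Emit:
play_rows --travel '[[0.0026,0.004,0],[0.0029,0.0041,0],[0.0033,0.0042,0],[0.0036,0.0043,0],[0.004,0.0043,0],[0.0044,0.0042,0],[0.0049,0.0039,0],[0.0054,0.0036,0],[0.0059,0.0031,0],[0.0063,0.0025,0],[0.0066,0.0016,0],[0.0069,0.0006,0]]' --rotation '[[0,0,-0.115],[0,0,-0.115],[0,0,-0.115],[0,0,-0.115],[0,0,-0.115],[0,0,-0.115],[0,0,-0.115],[0,0,-0.115],[0,0,-0.115],[0,0,-0.115],[0,0,-0.115],[0,0,-0.115]]' --grip '[0,0,0,0,0,0,0,0,0,0,0,0]'

```text
clock: 7.12
position: [473.7, -113.2, 42.1]
ee_rot: [0.995, -0.1, -0.0, 0.0]
contact_force: [-1.5, -0.8, -0.2]
gripper_width: 0.3
```

Emit:
play_rows --travel '[[0.0068,-0.0005,0],[0.0067,-0.0018,0],[0.0061,-0.0031,0],[-0.006,0,-0.012],[-0.004,0,-0.033],[0,0,-0.035]]' --rotation '[[0,0,-0.115],[0,0,-0.115],[0,0,-0.115],[0,0,0],[0,0,0],[0,0,0]]' --grip '[0,0,0,0,0,0]'

```text
clock: 7.62
position: [482.5, -110.7, 122.0]
ee_rot: [0.998, 0.07, -0.001, 0.0]
contact_force: [1.3, -0.4, 0.8]
gripper_width: -0.1
```

Run:
```python
from h import *
look('y-93','w4.png',4)
h=STANDS['y-280']; approach(h[:3],h[3])
```

```text
y-93 7.67 19986 [569.726, -95.023, 3.101] 0.94 pin (array([ 511.7, -106.4]), np.float64(2.594), np.float64(26.4), np.int64(408))
y-93 7.72 17821 [569.726, -95.023, 3.101] 0.94 pin (array([ 511.8, -106.4]), np.float64(2.593), np.float64(26.4), np.int64(375))
y-93 7.77 18027 [569.726, -95.023, 3.101] 0.94 pin (array([ 511.9, -106.3]), np.float64(2.599), np.float64(26.5), np.int64(381))
y-93 7.82 18658 [569.726, -95.023, 3.101] 0.94 pin (array([ 511.9, -106.5]), np.float64(2.595), np.float64(26.5), np.int64(395))
turn first [-0.003 -0.006  1.065] 9 rows of [-0.0003 -0.0006  0.1183] then shift mm [124.8 108.6  13.5] 4 rows of [0.0312 0.0272 0.0034]
```

Binding: pin stopped at 2.595 rad, exactly where the push ended. Next.

Emit:
play_rows --travel '[[0,0,0],[0,0,0],[0,0,0],[0,0,0],[0,0,0],[0,0,0],[0,0,0],[0,0,0],[0,0,0]]' --rotation '[[0,0,0.118],[0,0,0.118],[0,0,0.118],[0,0,0.118],[0,0,0.118],[0,0,0.118],[0,0,0.118],[0,0,0.118],[0,0,0.118]]' --grip '[0,0,0,0,0,0,0,0,0]'

```text
clock: 8.57
position: [483.3, -110.7, 120.3]
ee_rot: [0.894, -0.448, -0.001, 0.0]
contact_force: [0.3, 0.1, 0.7]
gripper_width: 0.3
```

Emit:
play_rows --travel '[[0.0312,0.0272,0.0034],[0.0312,0.0272,0.0034],[0.0312,0.0272,0.0034],[0.0312,0.0272,0.0034],[0,0,0],[0,0,0],[0,0,0]]' --rotation '[[0,0,0],[0,0,0],[0,0,0],[0,0,0],[0,0,0],[0,0,0],[0,0,0]]' --grip '[0,0,0,0,0,0,0]'

```text
clock: 9.15
position: [471.7, -275.9, 106.6]
ee_rot: [0.895, -0.446, -0.001, 0.0]
contact_force: [0.1, -0.1, -1.0]
gripper_width: -0.1
```

Run:
```python
from h import *
p=look('y-280','w5.png',1); approach(p,.16); print(arm.read_state()['joints'].round(2))
```

```text
y-280 9.2 31732 [588.391, -281.517, 3.292] 0.8 pin (array([ 484.9, -301.5]), np.float64(0.165), np.float64(25.6), np.int64(479))
turn first [0.    0.001 0.001] 1 rows of [0.0005 0.0009 0.0006] then shift mm [ 2.5  0.5 -3.2] 1 rows of [ 0.0025  0.0005 -0.0032]
[-0.23  0.38 -0.35 -0.   -0.84  0.88]
```

Emit:
play_rows --travel '[[0.0025,0.0005,0.022],[0,0,0.022],[0,0,0.022],[0,0,0],[0,0,0]]' --rotation '[[0,0,0],[0,0,0],[0,0,0],[0,0,0],[0,0,0]]' --grip '[0,0,0,0,0]'

```text
clock: 9.62
position: [473.1, -277.0, 40.7]
ee_rot: [0.896, -0.444, -0.001, 0.0]
contact_force: [1.0, 0.4, 0.4]
gripper_width: -0.5
```

Emit:
play_rows --travel '[[0.0026,0.004,0],[0.0029,0.0041,0],[0.0033,0.0042,0],[0.0036,0.0043,0],[0.004,0.0043,0],[0.0044,0.0042,0],[0.0049,0.0039,0],[0.0054,0.0036,0],[0.0059,0.0031,0],[0.0063,0.0025,0],[0.0066,0.0016,0],[0.0069,0.0006,0]]' --rotation '[[0,0,-0.115],[0,0,-0.115],[0,0,-0.115],[0,0,-0.115],[0,0,-0.115],[0,0,-0.115],[0,0,-0.115],[0,0,-0.115],[0,0,-0.115],[0,0,-0.115],[0,0,-0.115],[0,0,-0.115]]' --grip '[0,0,0,0,0,0,0,0,0,0,0,0]'

```text
clock: 10.62
position: [512.1, -322.2, 43.5]
ee_rot: [0.973, 0.23, 0.001, 0.001]
contact_force: [-0.4, -0.9, -0.5]
gripper_width: 0.1
```

Emit:
play_rows --travel '[[0.0068,-0.0005,0],[0.0067,-0.0018,0],[0.0061,-0.0031,0],[-0.006,0,-0.012],[-0.004,0,-0.033],[0,0,-0.035]]' --rotation '[[0,0,-0.115],[0,0,-0.115],[0,0,-0.115],[0,0,0],[0,0,0],[0,0,0]]' --grip '[0,0,0,0,0,0]'

```text
clock: 11.12
position: [515.5, -314.2, 122.6]
ee_rot: [0.921, 0.39, -0.001, -0.001]
contact_force: [0.7, -0.6, -0.1]
gripper_width: 0.1
```

Run:
```python
from h import *
look('y-280','w6.png',4)
h=STANDS['y283']; approach(h[:3],h[3]); print(arm.read_state()['joints'].round(2))
```

```text
y-280 11.17 20889 [588.307, -281.929, 3.293] 0.92 pin (array([ 531.1, -278.3]), np.float64(-2.671), np.float64(27.0), np.int64(412))
y-280 11.22 19020 [588.307, -281.929, 3.293] 0.92 pin (array([ 530.1, -276.7]), np.float64(-2.6), np.float64(27.1), np.int64(379))
y-280 11.27 19299 [588.307, -281.929, 3.293] 0.92 pin (array([ 529.2, -275.9]), np.float64(-2.557), np.float64(27.0), np.int64(387))
y-280 11.32 19856 [588.307, -281.929, 3.293] 0.92 pin (array([ 528.6, -275.3]), np.float64(-2.525), np.float64(27.0), np.int64(398))
turn first [ 1.000e-03 -7.000e-03  2.051e+00] 18 rows of [ 0.     -0.0004  0.1139] then shift mm [-617.7 -140.8   14.7] 18 rows of [-0.0343 -0.0078  0.0008]
[-0.28  0.44 -0.19  0.   -0.93  2.65]
```

Free (still coasting). Last one, y = 283.

Emit:
play_rows --travel '[[0,0,0],[0,0,0],[0,0,0],[0,0,0],[0,0,0],[0,0,0],[0,0,0],[0,0,0],[0,0,0]]' --rotation '[[0,0,0.114],[0,0,0.114],[0,0,0.114],[0,0,0.114],[0,0,0.114],[0,0,0.114],[0,0,0.114],[0,0,0.114],[0,0,0.114]]' --grip '[0,0,0,0,0,0,0,0,0]'

```text
clock: 12.07
position: [515.9, -314.1, 120.7]
ee_rot: [0.993, -0.115, -0.001, -0.0]
contact_force: [0.6, -0.8, -0.3]
gripper_width: -0.1
```

Emit:
play_rows --travel '[[0,0,0],[0,0,0],[0,0,0],[0,0,0],[0,0,0],[0,0,0],[0,0,0],[0,0,0],[0,0,0]]' --rotation '[[0,0,0.114],[0,0,0.114],[0,0,0.114],[0,0,0.114],[0,0,0.114],[0,0,0.114],[0,0,0.114],[0,0,0.114],[0,0,0.114]]' --grip '[0,0,0,0,0,0,0,0,0]'

```text
clock: 12.82
position: [515.9, -314.2, 120.7]
ee_rot: [0.809, -0.588, -0.001, 0.0]
contact_force: [0.6, 0.9, 0.0]
gripper_width: 0.5
```

Emit:
play_rows --travel '[[-0.0343,-0.0078,0],[-0.0343,-0.0078,0],[-0.0343,-0.0078,0],[-0.0343,-0.0078,0],[-0.0343,-0.0078,0],[-0.0343,-0.0078,0],[-0.0343,-0.0078,0],[-0.0343,-0.0078,0],[-0.0343,-0.0078,0],[-0.0343,-0.0078,0],[-0.0343,-0.0078,0],[-0.0343,-0.0078,0]]' --rotation '[[0,0,0],[0,0,0],[0,0,0],[0,0,0],[0,0,0],[0,0,0],[0,0,0],[0,0,0],[0,0,0],[0,0,0],[0,0,0],[0,0,0]]' --grip '[0,0,0,0,0,0,0,0,0,0,0,0]'

```text
clock: 13.82
position: [474.5, 107.0, 121.1]
ee_rot: [0.811, -0.585, -0.0, 0.0]
contact_force: [1.0, -0.2, -0.3]
gripper_width: -0.2
```

Emit:
play_rows --travel '[[-0.0343,-0.0078,0],[-0.0343,-0.0078,0],[-0.0343,-0.0078,0],[-0.0343,-0.0078,0],[-0.0343,-0.0078,0.007],[-0.0343,-0.0078,0.007],[0,0,0],[0,0,0],[0,0,0]]' --rotation '[[0,0,0],[0,0,0],[0,0,0],[0,0,0],[0,0,0],[0,0,0],[0,0,0],[0,0,0],[0,0,0]]' --grip '[0,0,0,0,0,0,0,0,0]'

```text
clock: 14.57
position: [454.4, 315.1, 106.6]
ee_rot: [0.811, -0.585, -0.0, 0.001]
contact_force: [1.5, 0.5, 0.1]
gripper_width: -0.3
```

Run:
```python
from h import *
p=look('y283','w7.png',1); approach(p,.07); print(arm.read_state()['joints'].round(2))
```

```text
y283 14.62 31617 [564.649, 280.314, 3.057] 0.82 pin (array([459.4, 288.3]), np.float64(0.034), np.float64(25.5), np.int64(481))
turn first [ 0.001 -0.001 -0.003] 1 rows of [ 0.0012 -0.0007 -0.0032] then shift mm [ 1.3 -0.7 -3.1] 1 rows of [ 0.0013 -0.0007 -0.0031]
[ 0.9   0.39 -0.34 -0.   -0.85 -0.58]
```

Emit:
play_rows --travel '[[0.0013,-0.0007,0.022],[0,0,0.022],[0,0,0.022],[0,0,0],[0,0,0]]' --rotation '[[0,0,0],[0,0,0],[0,0,0],[0,0,0],[0,0,0]]' --grip '[0,0,0,0,0]'

```text
clock: 15.03
position: [456.1, 313.0, 40.8]
ee_rot: [0.811, -0.586, 0.0, 0.001]
contact_force: [-0.3, 0.6, 0.5]
gripper_width: -0.4
```

Emit:
play_rows --travel '[[0.0026,0.004,0],[0.0029,0.0041,0],[0.0033,0.0042,0],[0.0036,0.0043,0],[0.004,0.0043,0],[0.0044,0.0042,0],[0.0049,0.0039,0],[0.0054,0.0036,0],[0.0059,0.0031,0],[0.0063,0.0025,0],[0.0066,0.0016,0],[0.0069,0.0006,0]]' --rotation '[[0,0,-0.115],[0,0,-0.115],[0,0,-0.115],[0,0,-0.115],[0,0,-0.115],[0,0,-0.115],[0,0,-0.115],[0,0,-0.115],[0,0,-0.115],[0,0,-0.115],[0,0,-0.115],[0,0,-0.115]]' --grip '[0,0,0,0,0,0,0,0,0,0,0,0]'

```text
clock: 16.03
position: [477.3, 260.1, 42.9]
ee_rot: [0.998, 0.067, 0.0, -0.0]
contact_force: [-0.4, -1.9, -0.1]
gripper_width: -0.3
```

Emit:
play_rows --travel '[[0.0068,-0.0005,0],[0.0067,-0.0018,0],[0.0061,-0.0031,0],[-0.006,0,-0.012],[-0.004,0,-0.033],[0,0,-0.035]]' --rotation '[[0,0,-0.115],[0,0,-0.115],[0,0,-0.115],[0,0,0],[0,0,0],[0,0,0]]' --grip '[0,0,0,0,0,0]'

```text
clock: 16.53
position: [484.8, 265.1, 122.5]
ee_rot: [0.972, 0.235, -0.001, 0.001]
contact_force: [0.9, -0.7, 0.2]
gripper_width: -0.0
```

```bash
cat >> h.py <<'E'
def go(q,S):
    p,R=cur(); w=Ro.from_matrix(R.T@S).as_rotvec(); t=S.T@(q-p); k=max(1,int(np.ceil(np.abs(w).max()/.12))); m=int(np.ceil(np.abs(t).max()/38))
    print('turn first',k,'x',(w/k).round(4),'then shift',m,'x',(t/m/1000).round(4),'of',t.round(1))
E
python3 - <<'E'
from h import *
p=look('y283','w8.png',4)
q=p[:2]+142*np.array([np.cos(p[2]),np.sin(p[2])]); print('grip',q.round(1),arm.read_state()['joints'].round(2))
go(np.r_[q,100],Rtool(p[2]))
E
```

```text
y283 16.58 20816 [564.523, 279.847, 3.058] 0.92 pin (array([510.3, 279.3]), np.float64(2.948), np.float64(26.5), np.int64(410))
y283 16.63 18663 [564.523, 279.847, 3.058] 0.92 pin (array([510.5, 279.5]), np.float64(2.956), np.float64(26.6), np.int64(367))
y283 16.68 18959 [564.523, 279.847, 3.058] 0.92 pin (array([510.4, 279.4]), np.float64(2.952), np.float64(26.6), np.int64(381))
y283 16.73 19610 [564.523, 279.847, 3.058] 0.92 pin (array([510.5, 279.3]), np.float64(2.95), np.float64(26.7), np.int64(389))
grip [423.  291.7] [ 0.79  0.37 -0.32  0.   -0.88  1.25]
turn first 22 x [ 0.0003 -0.0002 -0.1174] then shift 2 x [0.0328 0.0097 0.0122] of [65.5 19.3 24.3]
```

Binding (pin stuck at 2.95 rad). So y90 and y-280 are free, y-93 and y283 bind. Slide y283 first, since the arm is here.

Run:
```python
from h import *
p=np.array([564.523,279.847,3.058]); q=p[:2]+142*np.array([np.cos(p[2]),np.sin(p[2])])
go(np.r_[q,90],Rtool(p[2]-np.pi))
```

```text
turn first 5 x [-0.0007 -0.0011  0.1116] then shift 2 x [-0.0328 -0.0096  0.0172] of [-65.5 -19.3  34.3]
```

Emit:
play_rows --travel '[[0,0,0],[0,0,0],[0,0,0],[0,0,0],[0,0,0],[-0.0328,-0.0097,0.017],[-0.0328,-0.0097,0.017],[0,0,0],[0,0,0]]' --rotation '[[0,0,0.112],[0,0,0.112],[0,0,0.112],[0,0,0.112],[0,0,0.112],[0,0,0],[0,0,0],[0,0,0],[0,0,0]]' --grip '[1,1,1,1,1,1,1,1,1]'

```text
clock: 17.48
position: [420.2, 290.8, 86.2]
ee_rot: [0.999, -0.041, -0.001, 0.001]
contact_force: [0.5, -0.7, -0.1]
gripper_width: 85.6
```

Run:
```python
from h import *
print(arm.read_state()['gripper_width'],cur()[0])
p=look('y283','w9.png',1); q=p[:2]+142*np.array([np.cos(p[2]),np.sin(p[2])])
go(np.r_[q,1],Rtool(p[2]-np.pi))
```

```text
85.56591809538423 [420.22199742 290.77094871  86.16934948]
y283 17.53 24666 [565.754, 281.414, 3.063] 1.05 pin (array([509.2, 279. ]), np.float64(2.864), np.float64(24.8), np.int64(719))
turn first 1 x [ 0.0008  0.0001 -0.0051] then shift 3 x [ 0.0008 -0.0004  0.0287] of [ 2.4 -1.3 86. ]
```

View pics/w9.png

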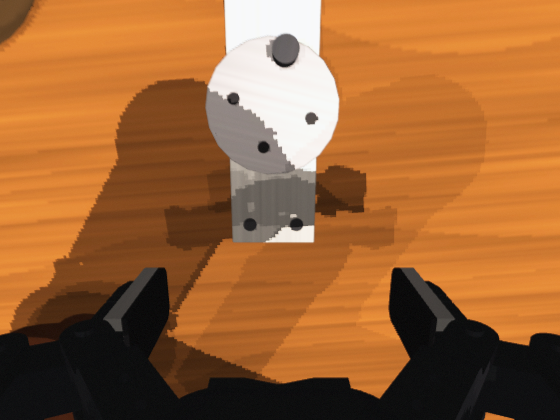

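The leg is centred between the jaws (275 against 279 px). Descend and grip.

Emit:
play_rows --travel '[[0.0024,-0.001,0.025],[0,0,0.025],[0,0,0.025],[0,0,0.01],[0,0,0],[0,0,0],[0,0,0],[0,0,0],[0,0,0],[0,0,0],[0,0,0]]' --rotation '[[0,0,0],[0,0,0],[0,0,0],[0,0,0],[0,0,0],[0,0,0],[0,0,0],[0,0,0],[0,0,0],[0,0,0],[0,0,0]]' --grip '[1,1,1,1,1,0,0,0,0,0,0]'

```text
clock: 18.45
position: [425.4, 293.3, 4.1]
ee_rot: [0.999, -0.042, 0.001, -0.002]
contact_force: [-0.8, -0.5, 6.1]
gripper_width: 48.3
```

Run:
```python
from h import *
y=np.arange(-360,361,80); b=np.polyfit(y,[768,765,763,760,758,755,753,749,747,745],1) if len(y)==10 else None; print(b)
s=arm.read_state(); print(s['position'].round(1),s['contact_force'].round(1),s['gripper_width'],s['joints'].round(2))
p,R=cur(); h=np.arctan2(R[1,0],R[0,0]); print('heading',h)
q=np.array([736.2-.0325*281-142*np.cos(.0325),281-142*np.sin(.0325),p[2]])
rows(p,R,lerp(p,R,q-[5,0,0],Rtool(.0325),16))
```

```text
[-3.23484848e-02  7.56300000e+02]
[425.4 293.3   4.1] [-0.8 -0.5  6.1] 48.2866082781195 [ 0.92  0.49 -0.52  0.   -0.56  0.57]
heading -0.08429095177913612
16 [[0.0097,0.0002,0.0],[0.0097,0.0003,0.0],[0.0098,0.0004,0.0001],[0.0097,0.0005,-0.0],[0.0097,0.0005,0.0],[0.0097,0.0006,0.0],[0.0097,0.0007,0.0],[0.0097,0.0007,0.0],[0.0097,0.0008,0.0001],[0.0097,0.0009,-0.0],[0.0097,0.0009,-0.0],[0.0096,0.0011,-0.0],[0.0097,0.0011,-0.0],[0.0097,0.0011,-0.0],[0.0096,0.0012,-0.0],[0.0097,0.0013,-0.0]] 
   [[-0.0,-0.0,-0.007],[-0.0,-0.0,-0.008],[-0.001,-0.001,-0.007],[0.0,0.0,-0.007],[0.0,0.0,-0.007],[-0.0,-0.0,-0.008],[-0.0,-0.0,-0.007],[-0.0,-0.0,-0.007],[-0.001,-0.001,-0.008],[0.0,0.0,-0.007],[-0.0,0.0,-0.007],[-0.0,-0.0,-0.008],[-0.0,-0.0,-0.007],[-0.001,-0.0,-0.007],[0.0,-0.001,-0.007],[0.0,0.0,-0.008]] 0.0098 0.008
```

Emit:
play_rows --travel '[[0.005,0.0002,-0.0015],[0.0097,0.0003,0],[0.0098,0.0004,0],[0.0097,0.0005,0],[0.0097,0.0005,0],[0.0097,0.0006,0],[0.0097,0.0007,0],[0.0097,0.0007,0],[0.0097,0.0008,0]]' --rotation '[[0,0,-0.007],[0,0,-0.007],[0,0,-0.007],[0,0,-0.007],[0,0,-0.008],[0,0,-0.007],[0,0,-0.007],[0,0,-0.007],[0,0,-0.008]]' --grip '[0,0,0,0,0,0,0,0,0]'

```text
clock: 19.2
position: [505.1, 282.1, 4.2]
ee_rot: [1.0, -0.01, -0.002, 0.001]
contact_force: [-9.1, 1.2, 6.5]
gripper_width: 48.2
```

Emit:
play_rows --travel '[[0.0097,0.0009,0],[0.0097,0.0009,0],[0.0096,0.0011,0],[0.0097,0.0011,0],[0.0097,0.0011,0],[0.0096,0.0012,0],[0.0097,0.0013,0],[0,0,0],[0,0,0]]' --rotation '[[0,0,-0.007],[0,0,-0.007],[0,0,-0.008],[0,0,-0.007],[0,0,-0.007],[0,0,-0.007],[0,0,-0.008],[0,0,0],[0,0,0]]' --grip '[0,0,0,0,0,0,0,0,0]'

```text
clock: 19.95
position: [575.1, 275.0, 4.2]
ee_rot: [1.0, 0.016, 0.0, 0.0]
contact_force: [-0.3, -2.9, 2.7]
gripper_width: 48.1
```

```bash
cat >> h.py <<'E'
def batten(P,y0,w=60):
    """front-face line from horizontal top points near y0"""
    out=[]
    for y in np.arange(y0-w,y0+w+1,15):
        q=P[(abs(P[:,1]-y)<7.5)&(abs(P[:,2]-35)<4)&(P[:,0]>690)&(P[:,0]<800)]
        if len(q)>8: out.append([y,np.percentile(q[:,0],5),len(q)])
    return np.array(out).round(1).tolist()
E
python3 - <<'E'
from h import *
s=arm.read_state(); print(s['position'].round(1),s['contact_force'].round(1),s['gripper_width'])
STANDS['y283'][:3]=[722,281,3.174]
look('y283','w10.png',1,cams=('scene','side')); 
p,R=cur(); print(np.arctan2(R[1,0],R[0,0]))
d,P=snap('wrist','w10b.png')
E
```

```text
[575.1 275.    4.2] [-0.3 -2.9  2.7] 48.11204398890657
y283 20.05 2814 [715.359, 280.432, 3.177] 4.62 pin (array([662.5, 271.4]), np.float64(2.88), np.float64(27.8), np.int64(39))
0.03106948197321225
```

View pics/w10b.png

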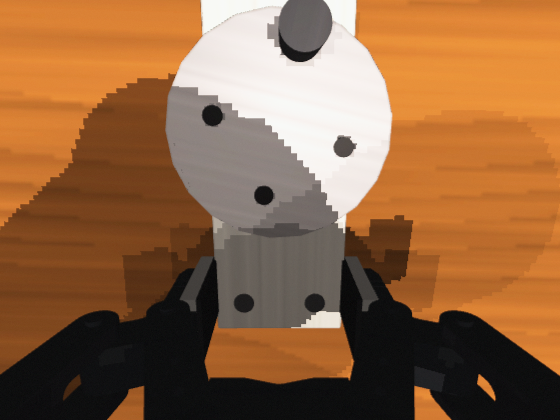

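The leg is held squarely, end at y≈327 px. Creep to the batten.

Emit:
play_rows --travel '[[0.002,0,0],[0.002,0,0],[0.002,0,0],[0.001,0,0],[0,0,0],[0,0,0]]' --rotation '[[0,0,0],[0,0,0],[0,0,0],[0,0,0],[0,0,0],[0,0,0]]' --grip '[0,0,0,0,0,0]'

```text
clock: 20.6
position: [578.0, 275.2, 4.2]
ee_rot: [1.0, 0.016, -0.003, 0.001]
contact_force: [-10.6, -1.0, 10.8]
gripper_width: 48.0
```

Emit:
play_rows --travel '[[0.001,0,0],[0.001,0,0],[0.001,0,0],[0,0,0],[0,0,0]]' --rotation '[[0,0,0],[0,0,0],[0,0,0],[0,0,0],[0,0,0]]' --grip '[0,0,0,0,0]'

```text
clock: 21.02
position: [580.9, 275.4, 4.2]
ee_rot: [1.0, 0.016, -0.003, 0.001]
contact_force: [-10.3, 0.0, 11.0]
gripper_width: 48.0
```

Emit:
play_rows --travel '[[0.001,0,0],[0.001,0,0],[0,0,0],[0,0,0]]' --rotation '[[0,0,0],[0,0,0],[0,0,0],[0,0,0]]' --grip '[0,0,0,0]'

```text
clock: 21.35
position: [582.9, 275.5, 4.2]
ee_rot: [1.0, 0.016, -0.003, 0.001]
contact_force: [-10.6, -0.9, 10.9]
gripper_width: 47.8
```

Emit:
play_rows --travel '[[0.001,0,0],[0.001,0,0],[0.001,0,0],[0,0,0],[0,0,0]]' --rotation '[[0,0,0],[0,0,0],[0,0,0],[0,0,0],[0,0,0]]' --grip '[0,0,0,0,0]'

```text
clock: 21.77
position: [585.9, 275.6, 4.2]
ee_rot: [1.0, 0.016, -0.003, 0.001]
contact_force: [-11.2, -0.8, 10.6]
gripper_width: 48.1
```

Emit:
play_rows --travel '[[0.001,0,0],[0.001,0,0],[0,0,0],[0,0,0]]' --rotation '[[0,0,0],[0,0,0],[0,0,0],[0,0,0]]' --grip '[0,0,0,0]'

```text
clock: 22.1
position: [586.6, 275.6, 4.2]
ee_rot: [1.0, 0.016, -0.004, 0.001]
contact_force: [-14.3, 0.6, 12.2]
gripper_width: 48.0
```

Run:
```python
from h import *
d,P=snap('scene','s2.png'); d2,P2=snap('side','s3.png'); print(batten(np.r_[P.reshape(-1,3),P2.reshape(-1,3)],281,70))
look('y283',None,1,cams=('side',))
cv2.imwrite('pics/s3c.png',cv2.resize(d2['image'][100:310,130:420],None,fx=2.6,fy=2.6))
```

```text
[[211.0, 730.6, 78.0], [226.0, 731.4, 80.0], [241.0, 731.7, 73.0], [256.0, 718.5, 86.0], [271.0, 723.5, 78.0], [286.0, 720.5, 73.0], [301.0, 726.4, 64.0], [316.0, 729.7, 54.0], [331.0, 725.9, 63.0], [346.0, 723.3, 65.0]]
y283 22.25 391 [588.505, 274.39, 3.17] 4.58 pin None
```

View pics/s3c.png

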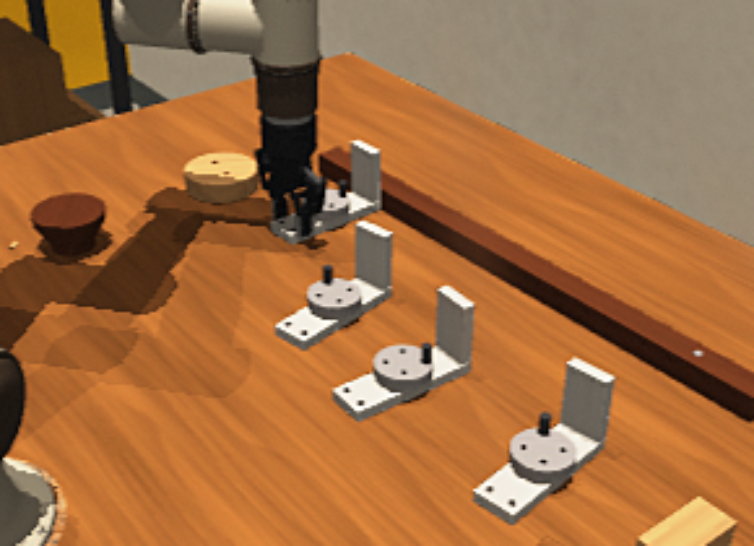

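The held stand's heel is at the batten, (365,205) in the crop; the force has started to climb. Press a little, release, lift, look from above.

Emit:
play_rows --travel '[[0.001,0,0],[0.001,0,0],[0.001,0,0],[0,0,0],[0,0,0]]' --rotation '[[0,0,0],[0,0,0],[0,0,0],[0,0,0],[0,0,0]]' --grip '[0,0,0,0,0]'

```text
clock: 22.67
position: [586.6, 275.6, 4.2]
ee_rot: [1.0, 0.016, -0.007, 0.002]
contact_force: [-22.4, 2.0, 17.1]
gripper_width: 48.3
```

Emit:
play_rows --travel '[[0,0,0],[0,0,0],[0,0,0],[0,0,0],[0,0,-0.03],[0,0,-0.04],[0,0,-0.04],[0.04,0,-0.04],[0.04,0,-0.03],[0,0,0],[0,0,0]]' --rotation '[[0,0,0],[0,0,0],[0,0,0],[0,0,0],[0,0,0],[0,0,0],[0,0,0],[0,0,0],[0,0,0],[0,0,0],[0,0,0]]' --grip '[1,1,1,1,1,1,1,1,1,1,1]'

```text
clock: 23.58
position: [659.4, 278.1, 169.3]
ee_rot: [1.0, 0.015, 0.002, -0.001]
contact_force: [0.2, 0.2, -1.0]
gripper_width: 85.6
```

```bash
cat >> h.py <<'E'
def square(key,fn):
    d,P=snap('wrist',fn); Q=P.reshape(-1,3); Q=Q[~np.isnan(Q[:,0])]; h=STANDS[key]
    b=Q[(abs(Q[:,2]-35)<5)&(Q[:,0]>700)&(abs(Q[:,1]-h[1])<130)]
    o=[]
    for y in np.arange(h[1]-130,h[1]+130,6):
        if abs(y-h[1])<35: continue
        q=b[abs(b[:,1]-y)<3]
        if len(q)>10: o.append([y,np.percentile(q[:,0],2)])
    o=np.array(o); l=np.polyfit(o[:,0],o[:,1],1); print('batten front',len(o),l,'rms',np.std(o[:,1]-np.polyval(l,o[:,0])).round(2))
    c=np.array(h[:2])-[80,0]; S=Q[(Q[:,2]>4)&(Q[:,2]<100)&(np.hypot(*(Q[:,:2]-c).T)<115)&(Q[:,0]<np.polyval(l,Q[:,1])-1)]
    p,e=fit(S,h[:3]); print('stand',p.round(3),e.round(2),'yaw err',p[2]-np.pi+l[0],'gap',np.polyval(l,p[1])-p[0])
E
python3 - <<'E'
from h import *
STANDS['y283'][:3]=[727,280,3.174]; print(cur()[0],arm.read_state()['contact_force'])
square('y283','w11.png')
E
```

```text
[659.39518917 278.12772937 169.34236162] [ 0.23109517  0.20501461 -1.04199199]
batten front 32 [-2.40626016e-02  7.34514398e+02] rms 3.04
stand [725.855 280.696   3.191] 1.01 yaw err 0.025062428418378996 gap 1.904873600115593
```

View pics/w11.png

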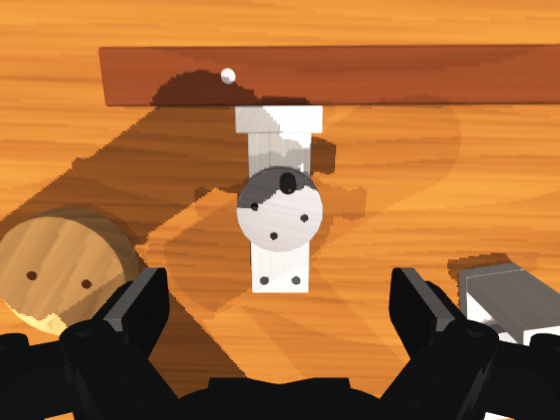

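Foot flush at the batten line (236–322,107 px). I'll give a closed-finger nudge on the leg's end so the heel seats square, then re-measure robustly.

Emit:
play_rows --travel '[[-0.038,0,0],[-0.038,0,0],[-0.038,0,0.02],[0,0,0.04],[0,0,0.04],[0,0,0.04],[0,0,0.02],[0,0,0],[0,0,0]]' --rotation '[[0,0,0],[0,0,0],[0,0,0],[0,0,0],[0,0,0],[0,0,0],[0,0,0],[0,0,0],[0,0,0]]' --grip '[0,0,0,0,0,0,0,0,0]'

```text
clock: 24.38
position: [542.9, 273.7, 7.2]
ee_rot: [1.0, 0.016, -0.002, 0.002]
contact_force: [1.6, 0.4, 0.3]
gripper_width: 0.2
```

Emit:
play_rows --travel '[[0.002,0,0],[0.002,0,0],[0.002,0,0],[0.002,0,0],[0.001,0,0],[0.001,0,0],[0,0,0]]' --rotation '[[0,0,0],[0,0,0],[0,0,0],[0,0,0],[0,0,0],[0,0,0],[0,0,0]]' --grip '[0,0,0,0,0,0,0]'

```text
clock: 24.97
position: [554.7, 274.9, 8.9]
ee_rot: [1.0, 0.015, 0.0, -0.0]
contact_force: [0.4, -0.3, 0.7]
gripper_width: -0.2
```

Emit:
play_rows --travel '[[0.001,0,0],[0.001,0,0],[0.001,0,0],[0,0,0]]' --rotation '[[0,0,0],[0,0,0],[0,0,0],[0,0,0]]' --grip '[0,0,0,0]'

```text
clock: 25.3
position: [556.6, 274.8, 8.6]
ee_rot: [1.0, 0.016, -0.001, 0.0]
contact_force: [-2.9, 0.6, 2.0]
gripper_width: -0.5
```

Emit:
play_rows --travel '[[0.001,0,0],[0.001,0,0],[0,0,0]]' --rotation '[[0,0,0],[0,0,0],[0,0,0]]' --grip '[0,0,0]'

```text
clock: 25.55
position: [556.7, 274.8, 8.5]
ee_rot: [1.0, 0.015, -0.003, 0.001]
contact_force: [-10.2, 2.4, 5.7]
gripper_width: 0.1
```

Emit:
play_rows --travel '[[0.001,0,0],[0.001,0,0],[0,0,0]]' --rotation '[[0,0,0],[0,0,0],[0,0,0]]' --grip '[0,0,0]'

```text
clock: 25.8
position: [556.8, 274.7, 8.5]
ee_rot: [1.0, 0.015, -0.004, 0.002]
contact_force: [-14.3, 3.6, 8.8]
gripper_width: 0.2
```

Dead stop at 556.6 with force rising to 14 N: home. Back off, lift, measure, and survey the others.

Emit:
play_rows --travel '[[-0.015,0,0],[0,0,-0.04],[0,0,-0.04],[0.03,0,-0.04],[0.04,0,-0.04],[0.04,0,0],[0,0,0],[0,0,0]]' --rotation '[[0,0,0],[0,0,0],[0,0,0],[0,0,0],[0,0,0],[0,0,0],[0,0,0],[0,0,0]]' --grip '[0,0,0,0,0,0,0,0]'

```text
clock: 26.47
position: [642.5, 277.2, 150.7]
ee_rot: [1.0, 0.015, 0.0, -0.0]
contact_force: [-1.2, 0.1, -0.6]
gripper_width: 0.1
```

```bash
cat > sq.py <<'E'
from h import *
from scipy.stats import theilslopes
def square(key,fn=None):
    d,P=snap('wrist',fn); Q=P.reshape(-1,3); Q=Q[~np.isnan(Q[:,0])]; h=STANDS[key]
    o=[]
    for y in np.arange(h[1]-120,h[1]+120,4):
        if abs(y-h[1])<35: continue
        q=Q[(abs(Q[:,2]-35)<3)&(Q[:,0]>700)&(abs(Q[:,1]-y)<2)]
        if len(q)>10: o.append([y,q[:,0].min(),q[:,0].max()])
    o=np.array(o); 
    for j in (1,2):
        m=theilslopes(o[:,j],o[:,0]); r=o[:,j]-m[1]-m[0]*o[:,0]; k=abs(r)<1.5; l=np.polyfit(o[k,0],o[k,j],1); print(['','front','back'][j],k.sum(),len(o),l.round(4))
        if j==1: lf=l
    c=np.array(h[:2])-[80,0]; S=Q[(Q[:,2]>5)&(Q[:,2]<93)&(np.hypot(*(Q[:,:2]-c).T)<115)&(Q[:,0]<np.polyval(lf,Q[:,1])-1)]
    p,e=fit(S,h[:3])
    L=S[(S[:,2]<18)&(S[:,2]>10)]; v=np.c_[L[:,0]-p[0],L[:,1]-p[1]]; X=-v[:,0]*1.0
    ed=[]
    for x in np.arange(118,156,3):
        y=L[abs(X-x)<1.5][:,1]
        if len(y)>8: ed.append([x,y.min(),y.max()])
    ed=np.array(ed); print('leg edges slope',[theilslopes(ed[:,j],-ed[:,0])[0].round(4) for j in(1,2)] if len(ed) else None)
    print('stand',p.round(3),e.round(2),'yaw-pi',(p[2]-np.pi).round(4),'gap',np.polyval(lf,p[1])-p[0])
E
python3 - <<'E'
from sq import *
print(cur()[0]); STANDS['y283'][:3]=[727,280,3.174]
square('y283','w12.png')
for k in ('y90','y-93','y-280'): look(k,None,1,cams=('scene','side'))
E
```

```text
[642.47671951 277.22852322 150.66098226]
front 43 43 [-3.430000e-02  7.359026e+02]
back 43 43 [-3.320000e-02  7.750888e+02]
leg edges slope [np.float64(0.0529), np.float64(0.0156)]
stand [725.766 279.906   3.184] 1.03 yaw-pi 0.0419 gap 0.5366847106398609
y90 26.62 1994 [591.723, 89.199, 3.332] 2.01 pin (array([519.4,  96. ]), np.float64(-2.039), np.float64(22.8), np.int64(37))
y-93 26.72 2099 [570.394, -92.563, 3.099] 1.94 pin (array([ 510.8, -106.2]), np.float64(2.486), np.float64(26.5), np.int64(44))
y-280 26.82 2478 [588.798, -279.616, 3.291] 1.79 pin (array([ 526.5, -274.4]), np.float64(-2.495), np.float64(24.1), np.int64(50))
```

Batten slope −0.034, stand square to it within about 0.5°, gap ≈0.5 mm. Others have not moved. Now tip y90: approach leaned 20° forward.

```bash
cat >> h.py <<'E'
def tip_approach(heel,s=142,z=110,lean=110):
    h=heel[2]-np.pi; q=np.array(heel[:2])-s*np.array([np.cos(h),np.sin(h)])
    go(np.r_[q,z],Rtool(h,np.radians(lean)))
def tip_rows(heel,n=24,tau=90):
    p,R=cur(); h=heel[2]-np.pi; a=np.array([np.cos(h),np.sin(h),0]); y=np.array([-a[1],a[0],0]); H=np.r_[heel[:2],0]
    print('rel',(p-H)@a,(p-H)@y,p[2],'heading err',np.degrees(np.arctan2(R[1,1],R[0,1])+np.pi/2-h) )
    # use measured jaw axis as tip axis
    ax=-R[:,1]; ax=ax/np.linalg.norm(ax)
    T=[]
    for k in range(1,n+1):
        M=Ro.from_rotvec(np.radians(tau)*k/n*ax).as_matrix()
        T.append((H+M@(p-H),M@R))
    return rows(p,R,T)
E
python3 - <<'E'
from h import *
tip_approach([590.93,87.2,3.331]); print(arm.read_state()['joints'].round(2))
E
```

```text
turn first 3 x [ 0.0092  0.1161 -0.0519] then shift 6 x [-0.0378  0.0296 -0.0064] of [-226.8  177.9  -38.1]
[ 0.64  0.56  0.1   0.   -1.11  0.96]
```

Emit:
play_rows --travel '[[0,0,0],[0,0,0],[0,0,0],[-0.0378,0.0296,-0.0064],[-0.0378,0.0296,-0.0064],[-0.0378,0.0296,-0.0064],[-0.0378,0.0296,-0.0064],[-0.0378,0.0296,-0.0064],[-0.0378,0.0296,-0.0064],[0,0,0],[0,0,0],[0,0,0]]' --rotation '[[0.009,0.116,-0.052],[0.009,0.116,-0.052],[0.009,0.116,-0.052],[0,0,0],[0,0,0],[0,0,0],[0,0,0],[0,0,0],[0,0,0],[0,0,0],[0,0,0],[0,0,0]]' --grip '[1,1,1,1,1,1,1,1,1,1,1,1]'

```text
clock: 27.82
position: [477.7, 92.2, 119.4]
ee_rot: [0.981, 0.09, 0.168, -0.016]
contact_force: [0.9, 0.3, 0.6]
gripper_width: 85.2
```

Run:
```python
from h import *
STANDS['y90'][:3]=[590.9,87.2,3.331]
p=look('y90','w13.png',1)
tip_approach(p,z=2); print(cur()[0],arm.read_state()['joints'].round(2))
```

```text
y90 27.87 22998 [591.077, 86.737, 3.331] 0.81 pin (array([519.7,  97.1]), np.float64(-2.035), np.float64(26.4), np.int64(344))
turn first 1 x [ 0.0014  0.0092 -0.0058] then shift 3 x [-0.0235  0.0091  0.0331] of [-70.6  27.2  99.2]
[478.29348619  92.83744118 119.40008087] [ 0.56  0.14 -0.89  0.5  -0.26  0.73]
```

View pics/w13.png

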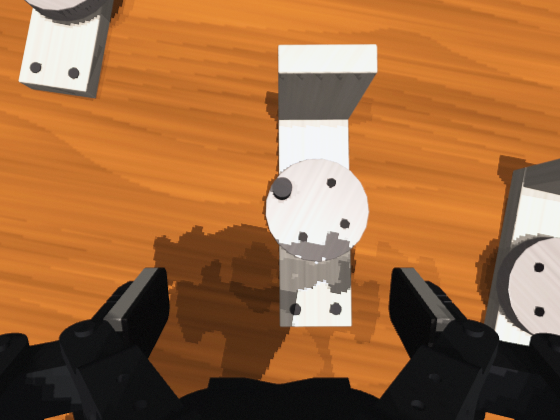

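```bash
cat > kin.py <<'E'
from h import *
from scipy.optimize import least_squares
D=[((.2586,.3856,.0066,-1.194),(624.4,0,230.2)),((.51,.276,-.499,-.794),(475.9,82.8,111.3)),((.41,.33,-.39,-.86),(521.3,52.5,121.8)),((-.23,.38,-.35,-.84),(471.7,-275.9,106.6)),((-.28,.44,-.19,-.93),(515.5,-314.2,122.6)),((.9,.39,-.34,-.85),(454.4,315.1,106.6)),((.92,.49,-.52,-.56),(425.4,293.3,4.1)),((.64,.56,.1,-1.11),(642.5,277.2,150.7))]
s=arm.read_state(); pc,Rc=np.array(s['position']),Ro.from_quat(s['ee_rot']).as_matrix(); jc=s['joints']
def W(x,j2,j3):
    r0,A,B,C,h,L,d=x; g=j2-j3
    return r0+A*np.sin(j2)+B*np.cos(g)+C*np.sin(g), h+A*np.cos(j2)-B*np.sin(g)+C*np.cos(g)
def res(x):
    o=[]
    for j,p,zt in [(j,np.array(p),np.array([0,0,-1.])) for j,p in D]+[(jc[:3],pc,Rc[:,2])]:
        w=p-x[5]*zt; c,sn=np.cos(j[0]),np.sin(j[0]); r,z=W(x,j[1],j[2])
        o+=[w[0]*c+w[1]*sn-r,w[2]-z,-w[0]*sn+w[1]*c-x[6]]
    return np.array(o+[(x[5]-250)*.01,(x[3])*.01,(x[0])*.01])
S=least_squares(res,[0,400,400,0,300,250,-160],x_scale=100); x=S.x
def ik(p,R):
    w=p-x[5]*R[:,2]; rho=np.hypot(w[0],w[1]); 
    if rho<abs(x[6]): return None
    j1=np.arctan2(w[1],w[0])-np.arcsin(x[6]/rho)
    r=w[0]*np.cos(j1)+w[1]*np.sin(j1)
    best=None
    for g0 in ((.4,-.3),(.8,.3),(1,.5)):
        q=least_squares(lambda v:np.array(W(x,*v))-[r,w[2]],g0)
        if best is None or q.cost<best.cost: best=q
    j2,j3=best.x; g=j2-j3
    f=np.array([np.cos(g)*np.cos(j1),np.cos(g)*np.sin(j1),-np.sin(g)])
    return np.r_[j1,j2,j3,-np.arccos(np.clip(f@R[:,2],-1,1))],np.sqrt(2*best.cost)
if __name__=='__main__':
    print(x.round(1),np.abs(S.fun).max().round(1),'now',jc.round(2),ik(pc,Rc))
    for name,heel in (('y90',(591,86.9,3.331)),('y-280',(588.3,-281.7,3.292))):
        h=heel[2]-np.pi; H=np.r_[heel[:2],0]; a=np.array([np.cos(h),np.sin(h),0]); y=np.array([-a[1],a[0],0])
        for lean in (90,100,105):
            R=Rtool(h,np.radians(lean)); p=H-142*a+[0,0,3]
            for t in (0,45,70,80,90):
                M=Ro.from_rotvec(np.radians(t)*y).as_matrix(); k=ik(H+M@(p-H),M@R); print(name,lean,t,k[0].round(2),k[1].round(0))
E
python3 kin.py
```

```text
[  36.2  555.5  391.9  -13.1  313.9  448.6 -156. ] 34.1 now [ 0.56  0.14 -0.89  0.5  -0.26  0.73] (array([ 0.67479161,  0.08001229, -0.86504249, -0.3583187 ]), np.float64(5.684341886080802e-14))
y90 90 0 [ 0.48  0.45 -0.69 -0.43] 0.0
y90 90 45 [ 0.35  0.93  0.35 -1.77] 0.0
y90 90 70 [ 0.32  1.41  1.16 -2.52] 0.0
y90 90 80 [ 0.32  1.67  1.6  -2.87] 26.0
y90 90 90 [ 0.31  1.74  1.6  -2.96] 68.0
y90 100 0 [ 0.55  0.4  -0.9  -0.12] 0.0
y90 100 45 [ 0.36  0.78  0.17 -1.56] 0.0
y90 100 70 [ 0.33  1.23  0.9  -2.28] 0.0
y90 100 80 [ 0.32  1.59  1.6  -2.78] 1.0
y90 100 90 [ 0.31  1.67  1.6  -2.88] 51.0
y90 105 0 [ 0.59  0.4  -1.01 -0.13] 0.0
y90 105 45 [ 0.37  0.71  0.07 -1.45] 0.0
y90 105 70 [ 0.33  1.15  0.79 -2.16] 0.0
y90 105 80 [ 0.32  1.41  1.25 -2.54] 0.0
y90 105 90 [ 0.32  1.63  1.6  -2.83] 39.0
y-280 90 0 [-0.3   0.54 -0.47 -0.56] 0.0
y-280 90 45 [-0.11  0.97  0.45 -1.81] 0.0
y-280 90 70 [-0.07  1.48  1.31 -2.58] 0.0
y-280 90 80 [-0.06  1.67  1.6  -2.82] 36.0
y-280 90 90 [-0.06  1.74  1.6  -2.9 ] 76.0
y-280 100 0 [-0.38  0.5  -0.62 -0.32] 0.0
y-280 100 45 [-0.13  0.83  0.28 -1.61] 0.0
y-280 100 70 [-0.08  1.28  1.01 -2.32] 0.0
y-280 100 80 [-0.07  1.59  1.6  -2.74] 13.0
y-280 100 90 [-0.06  1.66  1.6  -2.83] 59.0
y-280 105 0 [-0.42  0.49 -0.69 -0.22] 0.0
y-280 105 45 [-0.15  0.77  0.19 -1.5 ] 0.0
y-280 105 70 [-0.08  1.19  0.89 -2.21] 0.0
y-280 105 80 [-0.07  1.51  1.49 -2.64] 0.0
y-280 105 90 [-0.06  1.63  1.6  -2.79] 48.0
```

The 20° forward lean runs joint 5 towards its limit here, and the far end of the tip is limited by reach. So I'll grip nearly upright, let the leg pivot in the pads for the first ~20° (gravity keeps the heel down), and rotate rigidly for the rest.

Run:
```python
from h import *
tip_approach([591.05,86.9,3.331],z=60,lean=94)
```

```text
turn first 3 x [ 0.0002 -0.09   -0.002 ] then shift 2 x [-0.0182  0.0135  0.0285] of [-36.4  27.1  57. ]
```

Emit:
play_rows --travel '[[0,0,0],[0,0,0],[0,0,0],[-0.0182,0.0135,0.0285],[-0.0182,0.0135,0.0285],[0,0,0],[0,0,0],[0,0,0]]' --rotation '[[0,-0.09,0],[0,-0.09,0],[0,-0.09,0],[0,0,0],[0,0,0],[0,0,0],[0,0,0],[0,0,0]]' --grip '[1,1,1,1,1,1,1,1]'

```text
clock: 28.53
position: [456.3, 56.7, 59.2]
ee_rot: [0.995, 0.089, 0.052, -0.0]
contact_force: [0.1, -0.1, 0.4]
gripper_width: 85.3
```

Run:
```python
from h import *
print(arm.read_state()['joints'].round(2),cur()[0]); tip_approach([591.05,86.9,3.331],z=3,lean=94)
```

```text
[ 0.51  0.28 -0.72  0.09 -0.48  1.17] [456.30714803  56.65001991  59.22678195]
turn first 1 x [ 0.0099 -0.0332 -0.01  ] then shift 2 x [-0.0039 -0.0022  0.0279] of [-7.9 -4.3 55.8]
```

Emit:
play_rows --travel '[[-0.004,-0.002,0.019],[-0.004,-0.002,0.019],[0,0,0.018],[0,0,0],[0,0,0],[0,0,0],[0,0,0],[0,0,0],[0,0,0],[0,0,0],[0,0,0]]' --rotation '[[0.01,-0.033,-0.01],[0,0,0],[0,0,0],[0,0,0],[0,0,0],[0,0,0],[0,0,0],[0,0,0],[0,0,0],[0,0,0],[0,0,0]]' --grip '[1,1,1,1,0,0,0,0,0,0,0]'

```text
clock: 29.45
position: [451.9, 59.6, 4.3]
ee_rot: [0.995, 0.095, 0.036, -0.004]
contact_force: [-1.3, 1.0, 5.4]
gripper_width: 48.0
```

```bash
cat >> h.py <<'E'
def arc_norot(heel,t0,t1,n,rot=0):
    """tip from angle t0 to t1 (deg); tool turns rot deg about its own y meanwhile"""
    p,R=cur(); ax=-R[:,1]; ax[2]=0; ax/=np.linalg.norm(ax); H=np.r_[heel[:2],0]
    T=[(H+Ro.from_rotvec(np.radians(t1-t0)*k/n*ax).apply(p-H),R@Ro.from_rotvec([0,-np.radians(rot)*k/n,0]).as_matrix()) for k in range(1,n+1)]
    print('r',np.linalg.norm((p-H)-ax*((p-H)@ax)),'lateral',(p-H)@ax,'force',arm.read_state()['contact_force'].round(1)); rows(p,R,T)
E
python3 - <<'E'
from h import *
print(arm.read_state()['joints'].round(2),cur()[0])
arc_norot([591.05,86.9],0,10,4,0)
E
```

```text
[ 0.5   0.4  -0.74  0.06 -0.36  1.2 ] [451.91614465  59.60893885   4.26774288]
r 141.84838415821548 lateral -0.5303426839193864 force [-1.3  1.   5.4]
4 [[0.0008,-0.0,-0.0061],[0.001,-0.0,-0.0061],[0.0013,-0.0,-0.0061],[0.0016,-0.0,-0.006]] 
   [[0.0,0.0,0.0],[0.0,0.0,0.0],[0.0,0.0,0.0],[0.0,0.0,0.0]] 0.0061 0.0
```

Emit:
play_rows --travel '[[0.0008,0,-0.0065],[0.001,0,-0.0065],[0.0013,0,-0.0061],[0.0016,0,-0.006],[0.0019,0,-0.006],[0.0021,0,-0.0059],[0,0,0]]' --rotation '[[0,0,0],[0,0,0],[0,0,0],[0,0,0],[0,0,0],[0,0,0],[0,0,0]]' --grip '[0,0,0,0,0,0,0]'

```text
clock: 30.03
position: [457.1, 59.8, 41.0]
ee_rot: [0.995, 0.094, 0.035, -0.003]
contact_force: [-0.8, -0.1, -6.3]
gripper_width: 48.3
```

Run:
```python
from h import *
s=arm.read_state(); print(s['position'].round(1),s['contact_force'].round(1),s['wrist_torque'].round(2))
d,P=snap('side','s4.png'); d2,P2=snap('scene','s4b.png'); 
A=np.r_[P.reshape(-1,3),P2.reshape(-1,3)]; 
h=3.331-np.pi; a=np.array([np.cos(h),np.sin(h)]); y=np.array([-a[1],a[0]])
# foot top points
v=A[:,:2]-[591.05,86.9]; u=v@a; w=v@y; m=(abs(w)<22)&(A[:,2]>60)&(A[:,2]<110)&(u>-40)&(u<50)
print('foot pts',m.sum(), 'max z',np.percentile(A[m][:,2],98),'mean u of top',u[m][A[m][:,2]>80].mean())
q=np.c_[u[m],A[m][:,2]]; c=q-q.mean(0); e=np.linalg.svd(c,full_matrices=False)[2][0]; print('foot line angle from vertical',np.degrees(np.arctan2(e[0],e[1])))
i=cv2.resize(d['image'][150:290,180:400],None,fx=3.4,fy=3.4); cv2.imwrite('pics/s4c.png',i)
```

```text
[457.1  59.8  41. ] [-0.8 -0.1 -6.3] [-0.26  0.62 -0.04]
foot pts 240 max z 97.30651797302124 mean u of top 9.388999432905774
foot line angle from vertical -154.67099680871178
```

View pics/s4c.png

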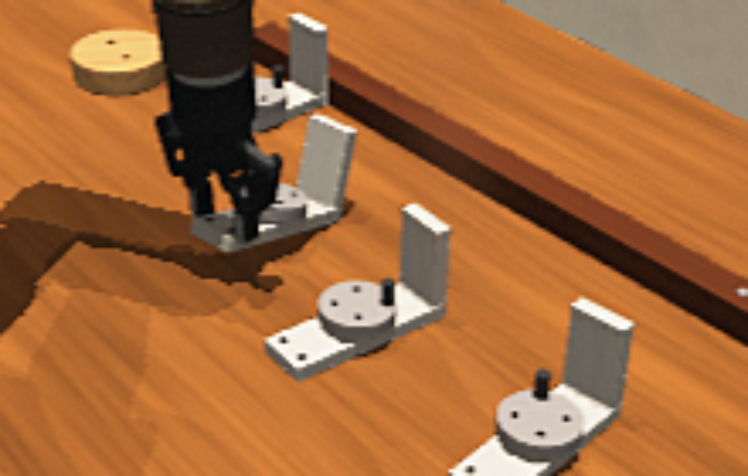

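The foot leans back about 12–15° and the heel at (338,212) is still down; the tool carries 6.3 N, less than the weight of 8.8 N. Pads pivot as hoped. Continue with rotation.

Run:
```python
from h import *
arc_norot([591.05,86.9],15,85,24,68)
```

```text
r 142.74499578020132 lateral -1.5854006465145845 force [ 0.5 -0.1 -6.2]
24 [[0.0027,-0.0,-0.0067],[0.0027,-0.0,-0.0068],[0.0027,-0.0,-0.0067],[0.0027,-0.0,-0.0068],[0.0028,-0.0,-0.0067],[0.0027,-0.0,-0.0067],[0.0028,-0.0,-0.0067],[0.0027,-0.0,-0.0068],[0.0028,-0.0,-0.0067],[0.0028,-0.0,-0.0067],[0.0028,-0.0,-0.0067],[0.0028,-0.0,-0.0067],[0.0028,-0.0,-0.0067],[0.0028,-0.0,-0.0067],[0.0029,-0.0,-0.0067],[0.0028,-0.0,-0.0067],[0.0029,-0.0,-0.0067],[0.0028,-0.0,-0.0066],[0.0029,-0.0,-0.0067],[0.0029,-0.0,-0.0067],[0.0029,-0.0,-0.0066],[0.0029,-0.0,-0.0067],[0.0029,-0.0,-0.0067],[0.0029,-0.0,-0.0066]] 
   [[-0.0,-0.049,-0.0],[0.0,-0.05,0.0],[-0.0,-0.049,-0.0],[0.0,-0.05,0.0],[0.0,-0.049,0.0],[-0.0,-0.05,-0.0],[-0.0,-0.049,-0.0],[-0.0,-0.05,-0.0],[-0.0,-0.049,-0.0],[-0.0,-0.05,-0.0],[-0.0,-0.049,-0.0],[-0.0,-0.049,-0.0],[-0.0,-0.05,-0.0],[-0.0,-0.049,-0.0],[-0.0,-0.05,-0.0],[-0.0,-0.049,-0.0],[-0.0,-0.05,-0.0],[-0.0,-0.049,-0.0],[-0.0,-0.05,-0.0],[-0.0,-0.049,-0.0],[-0.0,-0.049,-0.0],[-0.0,-0.05,-0.0],[-0.0,-0.049,-0.0],[-0.0,-0.05,-0.0]] 0.0068 0.05
```

Constant twist, so run 10 rows and compare with the planned path.

Emit:
play_rows --travel '[[0.0027,0,-0.0067],[0.0027,0,-0.0067],[0.0027,0,-0.0067],[0.0027,0,-0.0067],[0.0028,0,-0.0067],[0.0028,0,-0.0067],[0.0028,0,-0.0067],[0.0028,0,-0.0067],[0.0028,0,-0.0067],[0.0028,0,-0.0067],[0.0028,0,-0.0067],[0,0,0]]' --rotation '[[0,-0.05,0],[0,-0.05,0],[0,-0.05,0],[0,-0.05,0],[0,-0.05,0],[0,-0.05,0],[0,-0.05,0],[0,-0.05,0],[0,-0.05,0],[0,-0.05,0],[0,-0.05,0],[0,0,0]]' --grip '[0,0,0,0,0,0,0,0,0,0,0,0]'

```text
clock: 31.13
position: [500.0, 67.9, 104.8]
ee_rot: [0.967, 0.091, -0.238, 0.023]
contact_force: [-1.0, -0.4, -4.5]
gripper_width: 47.8
```

```bash
cat >> h.py <<'E'
def rep(heel,yaw):
    s=arm.read_state(); p,R=cur(); h=yaw-np.pi; a=np.array([np.cos(h),np.sin(h),0]); v=p-np.r_[heel[:2],0]; u=v@a
    print('tcp',p.round(1),'tau',np.degrees(np.arctan2(p[2],-u)).round(1),'r',np.hypot(u,p[2]).round(1),'lat',(v@[-a[1],a[0],0]).round(1),'tool beta',np.degrees(np.arctan2(-R[2,2],R[:,2]@a)).round(1),'F',s['contact_force'].round(1),'T',s['wrist_torque'].round(2),'j',s['joints'].round(2),'w',round(s['gripper_width'],1))
E
python3 - <<'E'
from h import *
rep([591.05,86.9],3.331); arc_norot([591.05,86.9],47,90,14,36)
E
```

```text
tcp [500.   67.9 104.8] tau 48.4 r 140.1 lat -1.5 tool beta 117.7 F [-1.  -0.4 -4.5] T [-0.1  -0.73  0.02] j [ 0.4   0.56 -0.1  -0.1  -1.38  1.4 ] w 47.8
r 140.11802747433526 lateral -1.6924092216496522 force [-1.  -0.4 -4.5]
14 [[0.0028,0.0,-0.0069],[0.003,0.0,-0.007],[0.0029,0.0,-0.0069],[0.003,0.0,-0.0069],[0.0031,0.0,-0.0068],[0.0032,0.0,-0.0068],[0.0032,0.0,-0.0068],[0.0033,0.0,-0.0068],[0.0033,0.0,-0.0067],[0.0034,0.0,-0.0067],[0.0034,0.0,-0.0067],[0.0035,0.0,-0.0066],[0.0036,0.0,-0.0066],[0.0036,0.0,-0.0066]] 
   [[-0.0,-0.045,0.0],[-0.0,-0.045,0.0],[-0.0,-0.045,0.0],[-0.0,-0.045,0.0],[-0.0,-0.044,-0.0],[0.0,-0.045,0.0],[0.0,-0.045,0.0],[0.0,-0.045,0.0],[0.0,-0.045,0.0],[0.0,-0.045,0.0],[0.0,-0.045,0.0],[0.0,-0.045,0.0],[0.0,-0.044,0.0],[0.0,-0.045,0.0]] 0.007 0.045
```

Emit:
play_rows --travel '[[0.0028,0,-0.0069],[0.0029,0,-0.0069],[0.0029,0,-0.0069],[0.003,0,-0.0069],[0.0031,0,-0.0068],[0.0032,0,-0.0068],[0.0032,0,-0.0068],[0.0033,0,-0.0068],[0.0033,0,-0.0067],[0,0,0]]' --rotation '[[0,-0.045,0],[0,-0.045,0],[0,-0.045,0],[0,-0.045,0],[0,-0.045,0],[0,-0.045,0],[0,-0.045,0],[0,-0.045,0],[0,-0.045,0],[0,0,0]]' --grip '[0,0,0,0,0,0,0,0,0,0]'

```text
clock: 31.97
position: [558.0, 79.7, 132.4]
ee_rot: [0.9, 0.084, -0.426, 0.039]
contact_force: [0.3, 0.2, -10.5]
gripper_width: 47.8
```

Run:
```python
from h import *
rep([591.05,86.9],3.331); arc_norot([591.05,86.9],74,90,6,14)
```

```text
tcp [558.   79.7 132.4] tau 75.7 r 136.6 lat -0.8 tool beta 140.6 F [  0.3   0.2 -10.5] T [ 0.58 -3.49 -0.  ] j [ 0.36  0.83  0.34 -0.14 -1.95  1.41] w 47.8
r 136.60798906228487 lateral -0.9355435278587368 force [  0.3   0.2 -10.5]
6 [[0.0028,-0.0,-0.0057],[0.0029,-0.0,-0.0057],[0.0029,-0.0,-0.0056],[0.0029,-0.0,-0.0057],[0.003,-0.0,-0.0056],[0.0029,-0.0,-0.0056]] 
   [[-0.0,-0.041,0.0],[0.0,-0.04,0.0],[0.0,-0.041,0.0],[0.0,-0.041,0.0],[0.0,-0.041,0.0],[0.0,-0.04,0.0]] 0.0057 0.041
```

Force reading grew to −10.5 N; check by eye before going on.

Run:
```python
from h import *
d,P=snap('side'); d2,P2=snap('scene'); np.savez('t.npz',P=P,P2=P2)
i=np.hstack([cv2.resize(d['image'][130:270,200:380],None,fx=2.2,fy=2.2),cv2.resize(d2['image'][130:270,200:380],None,fx=2.2,fy=2.2)]); cv2.imwrite('pics/s5.png',i)
```

```text
(no output)
```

View pics/s5.png

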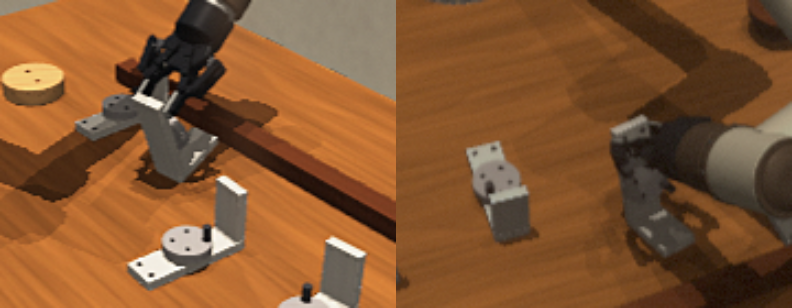

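```bash
cat > tilt.py <<'E'
from h import *
def stand_pts(cams=('side','scene'),c=(591,87),extra=None):
    Q=[]
    for n in cams:
        d,P=snap(n); I=d['image'].astype(int); sat=I.max(2)-I.min(2)
        m=(sat<40)&(I.mean(2)>60)&(np.hypot(P[...,0]-c[0],P[...,1]-c[1])<180)&(P[...,2]>3)&(P[...,2]<200)
        Q.append(P[m])
    return np.concatenate(Q)
def fit_tilt(Q,x0,yaw,free_yaw=False):
    def f(p):
        t=p[3]; M=Ro.from_rotvec(t*np.array([-np.sin(p[4]-np.pi),np.cos(p[4]-np.pi),0])).as_matrix()
        H=np.array([p[0],p[1],p[2]]); Z=(Q-H)@M+np.r_[H[:2],0]   # rotate back to lying
        return np.minimum(abs(model_res([p[0],p[1],p[4]],Z)),8).mean()+ (0 if free_yaw else 20*abs(p[4]-yaw))
    best=None
    for t in x0[3]:
        s=np.array([x0[0],x0[1],x0[2],t,yaw]); r=minimize(f,s,method='Nelder-Mead',options=dict(maxiter=3000,initial_simplex=s+np.vstack([np.zeros(5),np.diag([12,8,8,.25,.1])])))
        if best is None or r.fun<best.fun: best=r
    x=best.x; print('heel',x[:3].round(1),'tau',np.degrees(x[3]).round(1),'yaw',x[4].round(3),'res',round(best.fun,2),len(Q)); return x
E
python3 - <<'E'
from tilt import *
Q=stand_pts(); x=fit_tilt(Q,[591,87,0,np.radians([50,65,80])],3.331)
rep(x,3.331)
E
```

```text
heel [594.7  87.7   2.4] tau 70.8 yaw 3.331 res 3.36 1761
tcp [556.2  79.  136.4] tau 73.9 r 142.0 lat -1.3 tool beta 140.7 F [-0.2 -0.1 -8.6] T [ 0.6  -3.12 -0.  ] j [ 0.36  0.82  0.33 -0.14 -1.95  1.41] w 47.8
```

The stand is at about 71° with the tool carrying nearly all its weight; the heel may be a millimetre or two light. Lower first to load the heel, then finish.

Run:
```python
from h import *
p,R=cur(); h=3.331-np.pi; a=np.array([np.cos(h),np.sin(h),0])
print('lower'); p1,R1=rows(p,R,[(p-[0,0,2],R),(p-[0,0,4],R)])
T=[]; n=9; H=np.array([594.7,87.7,0]); u0=(p1-H)@a
for k in range(1,n+1):
    ph=np.radians(np.degrees(np.arctan2(p1[2],-u0))+19*k/n); r=np.hypot(u0,p1[2]) 
    T.append((p1+a*(-r*np.cos(ph)-u0)+[0,0,r*np.sin(ph)-p1[2]],R1@Ro.from_rotvec([0,-np.radians(19)*k/n,0]).as_matrix()))
rows(p1,R1,T); print(T[-1][0])
```

```text
lower
2 [[0.0015,0.0,0.0013],[0.0016,0.0,0.0012]] 
   [[0.0,0.0,0.0],[0.0,0.0,0.0]] 0.0016 0.0
9 [[0.0021,-0.0,-0.0047],[0.002,-0.0,-0.0046],[0.0021,-0.0,-0.0047],[0.002,-0.0,-0.0046],[0.0021,-0.0,-0.0047],[0.002,-0.0001,-0.0046],[0.0021,0.0,-0.0047],[0.002,0.0,-0.0047],[0.0021,0.0,-0.0046]] 
   [[0.0,-0.037,0.0],[-0.0,-0.037,-0.0],[-0.0,-0.037,-0.0],[-0.0,-0.036,-0.0],[0.0,-0.037,-0.0],[-0.0,-0.037,-0.0],[-0.0,-0.037,-0.0],[-0.0,-0.037,-0.0],[-0.0,-0.037,-0.0]] 0.0047 0.037
[600.6880459   87.5302514  138.07231864]
```

Emit:
play_rows --travel '[[0.0015,0,0.0013],[0.0016,0,0.0013],[0,0,0],[0,0,0]]' --rotation '[[0,0,0],[0,0,0],[0,0,0],[0,0,0]]' --grip '[0,0,0,0]'

```text
clock: 32.5
position: [556.2, 78.8, 133.3]
ee_rot: [0.899, 0.085, -0.427, 0.04]
contact_force: [-0.1, 0.2, -9.1]
gripper_width: 47.9
```

Emit:
play_rows --travel '[[0.002,0,-0.0047],[0.002,0,-0.0047],[0.002,0,-0.0047],[0.002,0,-0.0047],[0,0,0],[0,0,0]]' --rotation '[[0,-0.037,0],[0,-0.037,0],[0,-0.037,0],[0,-0.037,0],[0,0,0],[0,0,0]]' --grip '[0,0,0,0,0,0]'

```text
clock: 33.0
position: [576.3, 82.6, 137.2]
ee_rot: [0.866, 0.082, -0.492, 0.046]
contact_force: [-0.6, 0.0, -7.8]
gripper_width: 47.9
```

Run:
```python
from tilt import *
Q=stand_pts(); x=fit_tilt(Q,[591,87,0,np.radians([60,75,88])],3.331)
rep(x,3.331)
```

```text
heel [5.974e+02 8.760e+01 3.000e-01] tau 78.3 yaw 3.331 res 3.49 1817
tcp [576.   82.6 137.6] tau 80.9 r 139.4 lat -0.9 tool beta 149.1 F [-0.4  0.1 -8.5] T [ 0.67 -3.54 -0.01] j [ 0.35  0.93  0.48 -0.16 -2.14  1.4 ] w 47.8
```

Emit:
play_rows --travel '[[0.0013,0,0.0008],[0,0,0],[0,0,0],[0,0,0]]' --rotation '[[0,0,0],[0,0,0],[0,0,0],[0,0,0]]' --grip '[0,0,0,0]'

```text
clock: 33.43
position: [575.9, 82.5, 137.0]
ee_rot: [0.865, 0.082, -0.492, 0.047]
contact_force: [0.1, 0.2, -4.8]
gripper_width: 47.7
```

Emit:
play_rows --travel '[[0.0013,0,0.0008],[0,0,0],[0,0,0],[0,0,0]]' --rotation '[[0,0,0],[0,0,0],[0,0,0],[0,0,0]]' --grip '[0,0,0,0]'

```text
clock: 33.77
position: [575.7, 82.3, 136.8]
ee_rot: [0.865, 0.082, -0.493, 0.047]
contact_force: [-1.5, 2.2, 4.4]
gripper_width: 48.0
```

Emit:
play_rows --travel '[[0.0013,0,0.0008],[0,0,0],[0,0,0],[0,0,0]]' --rotation '[[0,0,0],[0,0,0],[0,0,0],[0,0,0]]' --grip '[0,0,0,0]'

```text
clock: 34.1
position: [575.5, 82.1, 136.7]
ee_rot: [0.864, 0.082, -0.494, 0.047]
contact_force: [-2.7, 2.6, 8.5]
gripper_width: 47.8
```

Heel contact confirmed (force reversed). Finish the last ~11°.

Emit:
play_rows --travel '[[0.0015,0,-0.0047],[0.0015,0,-0.0046],[0.0016,0,-0.0045],[0.0017,0,-0.0044],[0,0,0],[0,0,0]]' --rotation '[[0,-0.034,0],[0,-0.034,0],[0,-0.034,0],[0,-0.034,0],[0,0,0],[0,0,0]]' --grip '[0,0,0,0,0,0]'

```text
clock: 34.6
position: [594.7, 85.9, 138.6]
ee_rot: [0.829, 0.079, -0.551, 0.053]
contact_force: [-0.8, 3.4, 7.2]
gripper_width: 48.1
```

Run:
```python
from tilt import *
Q=stand_pts(); x=fit_tilt(Q,[595,87,0,np.radians([70,80,90])],3.331)
rep(x,3.331)
```

```text
heel [596.4  87.5   0. ] tau 86.4 yaw 3.331 res 3.61 2032
tcp [594.6  85.9 138.6] tau 89.1 r 138.7 lat -1.2 tool beta 157.2 F [-0.5  2.3  6.1] T [ 0.48  0.29 -0.67] j [ 0.34  1.03  0.63 -0.19 -2.32  1.38] w 48.0
```

Emit:
play_rows --travel '[[0.0011,0,-0.0028],[0.0011,0,-0.0028],[0.0011,0,-0.0028],[0,0,0],[0,0,0],[0,0,0]]' --rotation '[[0,-0.022,0],[0,-0.022,0],[0,-0.022,0],[0,0,0],[0,0,0],[0,0,0]]' --grip '[0,0,0,0,0,0]'

```text
clock: 35.2
position: [603.1, 87.6, 138.8]
ee_rot: [0.81, 0.077, -0.578, 0.055]
contact_force: [-2.4, 3.6, 6.8]
gripper_width: 48.1
```

Run:
```python
from tilt import *
Q=stand_pts(); x=fit_tilt(Q,[595,87,0,np.radians([75,85,92])],3.331)
rep(x,3.331)
```

```text
heel [5.965e+02 8.770e+01 4.000e-01] tau 90.0 yaw 3.331 res 3.69 1997
tcp [603.1  87.6 138.8] tau 92.7 r 139.0 lat -1.3 tool beta 161.0 F [-3.5  2.   6.2] T [ 0.37  0.37 -0.77] j [ 0.34  1.08  0.69 -0.21 -2.41  1.37] w 48.1
```

Standing at 90°. Release, back off along the tool, rise.

Emit:
play_rows --travel '[[0,0,0],[0,0,0],[0,0,0],[0,0,0],[0,0,-0.01],[0,0,-0.015],[0,0,-0.015],[-0.02,0,-0.012],[-0.03,0,-0.01],[-0.03,0,-0.01],[-0.03,0,-0.01],[0,0,0]]' --rotation '[[0,0,0],[0,0,0],[0,0,0],[0,0,0],[0,0,0],[0,0,0],[0,0,0],[0,0.05,0],[0,0.1,0],[0,0.1,0],[0,0.1,0],[0,0,0]]' --grip '[1,1,1,1,1,1,1,1,1,1,1,1]'

```text
clock: 36.3
position: [630.8, 91.5, 279.1]
ee_rot: [0.905, 0.085, -0.415, 0.041]
contact_force: [0.2, -1.4, 6.1]
gripper_width: 85.6
```

Run:
```python
from tilt import *
Q=stand_pts(); x=fit_tilt(Q,[595,87,0,np.radians([75,85,92])],3.331)
rep(x,3.331)
for k in ('y-93','y-280'): look(k,None,1,cams=('scene','side'))
d,P=snap('side'); cv2.imwrite('pics/s6.png',d['image'])
```

```text
heel [5.963e+02 8.800e+01 3.000e-01] tau 90.1 yaw 3.331 res 3.2 2118
tcp [630.2  92.6 270.5] tau 97.2 r 272.7 lat -1.8 tool beta 140.2 F [-0.7 -0.6 -1.7] T [ 0.3  -1.54 -0.02] j [ 0.34  0.87  0.79 -0.16 -2.35  1.36] w 85.1
y-93 36.5 2105 [570.44, -92.755, 3.1] 1.91 pin (array([ 512.1, -106.7]), np.float64(2.509), np.float64(27.6), np.int64(44))
y-280 36.6 2483 [588.822, -279.578, 3.292] 1.74 pin (array([ 527.1, -274.4]), np.float64(-2.515), np.float64(24.4), np.int64(49))
```

View pics/s6.png

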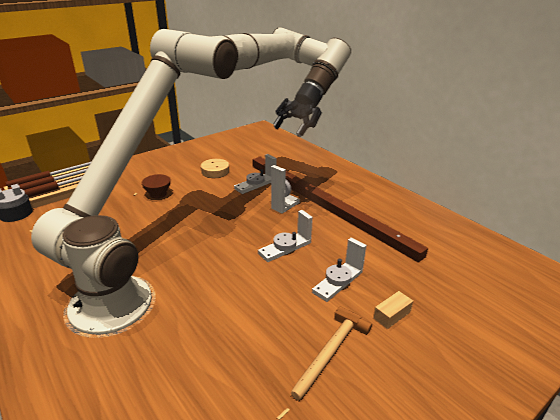

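y90 stands at (280,190), tau 90.1°. The others have not moved. Next, tip y-280.

Run:
```python
from h import *
tip_approach([588.35,-281.7,3.292],z=120,lean=98)
```

```text
turn first 9 x [0.0016 0.1145 0.004 ] then shift 10 x [-0.0257  0.0364  0.0108] of [-257.1  364.   108.2]
```

Emit:
play_rows --travel '[[0,0,0],[0,0,0],[0,0,0],[0,0,0],[0,0,0],[0,0,0],[0,0,0],[0,0,0],[0,0,0],[0,0,0]]' --rotation '[[0.0016,0.1145,0.004],[0.0016,0.1145,0.004],[0.0016,0.1145,0.004],[0.0016,0.1145,0.004],[0.0016,0.1145,0.004],[0.0016,0.1145,0.004],[0.0016,0.1145,0.004],[0.0016,0.1145,0.004],[0.0016,0.1145,0.004],[0,0,0]]' --grip '[1,1,1,1,1,1,1,1,1,1]'

```text
clock: 37.48
position: [624.3, 91.0, 262.3]
ee_rot: [0.995, 0.075, 0.069, -0.005]
contact_force: [-0.6, -0.2, -2.2]
gripper_width: 85.4
```

Emit:
play_rows --travel '[[-0.0257,0.0364,0.0108],[-0.0257,0.0364,0.0108],[-0.0257,0.0364,0.0108],[-0.0257,0.0364,0.0108],[-0.0257,0.0364,0.0108],[-0.0257,0.0364,0.0108],[-0.0257,0.0364,0.0108],[-0.0257,0.0364,0.0108],[-0.0257,0.0364,0.0108],[-0.0257,0.0364,0.0108],[0,0,0],[0,0,0]]' --rotation '[[0,0,0],[0,0,0],[0,0,0],[0,0,0],[0,0,0],[0,0,0],[0,0,0],[0,0,0],[0,0,0],[0,0,0],[0,0,0],[0,0,0]]' --grip '[1,1,1,1,1,1,1,1,1,1,1,1]'

```text
clock: 38.48
position: [464.1, -268.8, 132.5]
ee_rot: [0.995, 0.073, 0.069, -0.006]
contact_force: [0.7, -0.4, 0.8]
gripper_width: 85.3
```

Run:
```python
from h import *
STANDS['y-280'][:3]=[588.35,-281.7,3.292]
rep([588.35,-281.7],3.292); p=look('y-280','w14.png',1); tip_approach(p,z=60,lean=98)
```

```text
tcp [ 464.1 -268.8  132.5] tau 47.6 r 179.4 lat 31.4 tool beta 82.0 F [ 0.7 -0.4  0.8] T [-0.06  0.19  0.01] j [-0.26  0.29 -0.39 -0.08 -0.77  2.03] w 85.3
y-280 38.53 22412 [588.335, -281.563, 3.292] 0.81 pin (array([ 527.4, -274.9]), np.float64(-2.493), np.float64(26.0), np.int64(337))
turn first 1 x [-0.0012 -0.0017 -0.0014] then shift 2 x [-0.0162  0.016   0.0348] of [-32.4  32.1  69.6]
```

Emit:
play_rows --travel '[[-0.0162,0.016,0.0348],[-0.0162,0.016,0.0348],[0,0,0],[0,0,0],[0,0,0]]' --rotation '[[0,0,0],[0,0,0],[0,0,0],[0,0,0],[0,0,0]]' --grip '[1,1,1,1,1]'

```text
clock: 38.95
position: [450.3, -301.4, 62.0]
ee_rot: [0.994, 0.076, 0.072, -0.005]
contact_force: [0.6, -0.0, 0.9]
gripper_width: 85.2
```

Run:
```python
from h import *
rep([588.34,-281.6],3.292); tip_approach([588.34,-281.6,3.292],z=4,lean=98)
```

```text
tcp [ 450.3 -301.4   62. ] tau 24.0 r 152.6 lat 1.1 tool beta 81.7 F [ 0.6 -0.   0.9] T [-0.03  0.22  0.06] j [-0.33  0.39 -0.44 -0.12 -0.61  2.15] w 85.2
turn first 1 x [ 0.0006 -0.0056  0.0031] then shift 2 x [-0.0053  0.0006  0.0286] of [-10.6   1.1  57.1]
```

Emit:
play_rows --travel '[[-0.0035,0.001,0.019],[-0.0035,0,0.019],[-0.0035,0,0.019],[0,0,0],[0,0,0],[0,0,0],[0,0,0],[0,0,0],[0,0,0],[0,0,0],[0,0,0]]' --rotation '[[0,-0.005,0.003],[0,0,0],[0,0,0],[0,0,0],[0,0,0],[0,0,0],[0,0,0],[0,0,0],[0,0,0],[0,0,0],[0,0,0]]' --grip '[1,1,1,1,0,0,0,0,0,0,0]'

```text
clock: 39.87
position: [447.6, -303.1, 5.6]
ee_rot: [0.995, 0.075, 0.071, -0.005]
contact_force: [-0.2, 2.7, 7.3]
gripper_width: 48.0
```

Run:
```python
from h import *
rep([588.34,-281.6],3.292); arc_norot([588.34,-281.6],0,15,6,0)
```

```text
tcp [ 447.6 -303.1    5.6] tau 2.3 r 142.4 lat -0.2 tool beta 81.8 F [-0.2  2.7  7.3] T [0.89 0.27 0.33] j [-0.34  0.49 -0.48 -0.14 -0.48  2.18] w 48.0
r 142.44479808284112 lateral -0.3377540076537644 force [-0.2  2.7  7.3]
6 [[0.0013,0.0,-0.0061],[0.0015,0.0,-0.006],[0.0018,0.0,-0.006],[0.002,0.0,-0.0058],[0.0023,0.0,-0.0058],[0.0025,0.0,-0.0057]] 
   [[0.0,0.0,0.0],[0.0,0.0,0.0],[0.0,0.0,0.0],[0.0,0.0,0.0],[0.0,0.0,0.0],[0.0,0.0,0.0]] 0.0061 0.0
```

Emit:
play_rows --travel '[[0.0013,0,-0.0065],[0.0015,0,-0.0062],[0.0018,0,-0.006],[0.002,0,-0.0058],[0.0023,0,-0.0058],[0,0,0]]' --rotation '[[0,0,0],[0,0,0],[0,0,0],[0,0,0],[0,0,0],[0,0,0]]' --grip '[0,0,0,0,0,0]'

```text
clock: 40.37
position: [450.9, -302.5, 35.4]
ee_rot: [0.995, 0.074, 0.069, -0.005]
contact_force: [0.0, 0.1, -6.1]
gripper_width: 47.6
```

Run:
```python
from h import *
rep([588.34,-281.6],3.292); arc_norot([588.34,-281.6],13,45,11,34)
```

```text
tcp [ 450.9 -302.5   35.4] tau 14.3 r 143.5 lat -0.1 tool beta 82.0 F [ 0.   0.1 -6.1] T [-0.24  1.05 -0.05] j [-0.33  0.44 -0.46 -0.12 -0.55  2.15] w 47.6
r 143.50594952830076 lateral -0.3133324681810769 force [ 0.   0.1 -6.1]
11 [[0.0029,-0.0,-0.0067],[0.0029,-0.0,-0.0066],[0.0029,-0.0,-0.0067],[0.0029,-0.0,-0.0067],[0.0028,-0.0,-0.0067],[0.0029,-0.0,-0.0068],[0.0028,-0.0,-0.0067],[0.0028,-0.0,-0.0067],[0.0027,-0.0,-0.0068],[0.0028,-0.0,-0.0067],[0.0027,-0.0,-0.0068]] 
   [[0.0,-0.054,0.0],[0.0,-0.054,-0.0],[0.0,-0.054,0.0],[0.0,-0.054,0.0],[-0.0,-0.054,0.0],[0.0,-0.054,0.0],[0.0,-0.054,-0.0],[0.0,-0.054,-0.0],[0.0,-0.054,-0.0],[0.0,-0.053,0.0],[0.0,-0.054,0.0]] 0.0068 0.054
```

Emit:
play_rows --travel '[[0.0029,0,-0.0065],[0.0029,0,-0.0066],[0.0029,0,-0.0066],[0.0029,0,-0.0066],[0.0028,0,-0.0066],[0.0028,0,-0.0066],[0.0028,0,-0.0066],[0.0028,0,-0.0066],[0.0028,0,-0.0066],[0.0028,0,-0.0066],[0.0027,0,-0.0066],[0,0,0]]' --rotation '[[0,-0.054,0],[0,-0.054,0],[0,-0.054,0],[0,-0.054,0],[0,-0.054,0],[0,-0.054,0],[0,-0.054,0],[0,-0.054,0],[0,-0.054,0],[0,-0.054,0],[0,-0.054,0],[0,0,0]]' --grip '[0,0,0,0,0,0,0,0,0,0,0,0]'

```text
clock: 41.37
position: [491.0, -296.6, 101.7]
ee_rot: [0.971, 0.073, -0.226, 0.017]
contact_force: [-3.7, -0.7, 0.8]
gripper_width: 47.9
```

Run:
```python
from h import *
rep([588.34,-281.6],3.292); arc_norot([588.34,-281.6],45,65,8,22)
```

```text
tcp [ 491.  -296.6  101.7] tau 45.9 r 141.6 lat -0.3 tool beta 116.2 F [-3.7 -0.7  0.8] T [-0.12  0.37  0.02] j [-0.19  0.61 -0.09  0.15 -1.31  1.83] w 47.9
r 141.59439487443854 lateral -0.3710004430962699 force [-3.7 -0.7  0.8]
8 [[0.0022,-0.0,-0.0058],[0.0022,-0.0,-0.0058],[0.0021,-0.0,-0.0057],[0.0022,-0.0,-0.0058],[0.0021,-0.0,-0.0058],[0.002,-0.0,-0.0059],[0.0021,-0.0,-0.0058],[0.002,-0.0,-0.0058]] 
   [[0.0,-0.048,-0.0],[-0.0,-0.048,-0.0],[-0.0,-0.048,-0.0],[-0.0,-0.048,-0.0],[-0.0,-0.048,-0.0],[-0.0,-0.048,-0.0],[-0.0,-0.048,-0.0],[-0.0,-0.048,-0.0]] 0.0059 0.048
```

Emit:
play_rows --travel '[[0.0022,0,-0.0058],[0.0022,0,-0.0058],[0.0022,0,-0.0058],[0.0022,0,-0.0058],[0.0022,0,-0.0058],[0.0022,0,-0.0058],[0.0022,0,-0.0058],[0.0022,0,-0.0058],[0,0,0],[0,0,0]]' --rotation '[[0,-0.045,0],[0,-0.045,0],[0,-0.045,0],[0,-0.045,0],[0,-0.045,0],[0,-0.045,0],[0,-0.045,0],[0,-0.045,0],[0,0,0],[0,0,0]]' --grip '[0,0,0,0,0,0,0,0,0,0]'

```text
clock: 42.2
position: [530.4, -290.6, 129.2]
ee_rot: [0.916, 0.068, -0.394, 0.029]
contact_force: [-2.8, 1.3, 2.1]
gripper_width: 47.9
```

Run:
```python
from tilt import *
rep([588.34,-281.6],3.292); arc_norot([588.34,-281.6],65,83,7,18)
x=fit_tilt(stand_pts(c=(588,-282)),[588,-282,0,np.radians([50,60,70])],3.292); arc_norot(x,65,83,7,18)
```

```text
tcp [ 530.4 -290.6  129.2] tau 65.6 r 141.9 lat -0.2 tool beta 136.6 F [-2.8  1.3  2.1] T [ 0.5  -0.4  -0.29] j [-0.13  0.81  0.19  0.21 -1.75  1.81] w 47.9
r 141.92133179028454 lateral -0.372121941227399 force [-2.8  1.3  2.1]
7 [[0.0022,-0.0,-0.006],[0.0022,-0.0,-0.0059],[0.0022,-0.0,-0.006],[0.0022,-0.0,-0.006],[0.0022,-0.0,-0.006],[0.0023,-0.0,-0.0059],[0.0022,-0.0,-0.006]] 
   [[0.0,-0.045,0.0],[0.0,-0.045,0.0],[0.0,-0.045,-0.0],[0.0,-0.045,-0.0],[0.0,-0.044,-0.0],[0.0,-0.045,-0.0],[0.0,-0.045,-0.0]] 0.006 0.045
heel [ 5.846e+02 -2.814e+02 -5.000e-01] tau 63.9 yaw 3.292 res 2.29 1463
r 140.46881927842674 lateral -1.1104332852177305 force [-2.2  0.7  1.2]
7 [[0.0023,-0.0,-0.0059],[0.0024,-0.0,-0.0058],[0.0023,-0.0,-0.0059],[0.0023,-0.0,-0.0058],[0.0023,-0.0,-0.0059],[0.0024,-0.0,-0.0058],[0.0023,-0.0,-0.0059]] 
   [[0.0,-0.045,0.0],[-0.0,-0.045,-0.0],[0.0,-0.045,0.0],[0.0,-0.045,0.0],[0.0,-0.044,0.0],[0.0,-0.045,0.0],[0.0,-0.045,0.0]] 0.0059 0.045
```

Emit:
play_rows --travel '[[0.0023,0,-0.0059],[0.0023,0,-0.0059],[0.0023,0,-0.0059],[0.0023,0,-0.0059],[0.0023,0,-0.0059],[0.0023,0,-0.0059],[0.0023,0,-0.0059],[0,0,0],[0,0,0]]' --rotation '[[0,-0.045,0],[0,-0.045,0],[0,-0.045,0],[0,-0.045,0],[0,-0.045,0],[0,-0.045,0],[0,-0.045,0],[0,0,0],[0,0,0]]' --grip '[0,0,0,0,0,0,0,0,0]'

```text
clock: 43.05
position: [572.9, -284.4, 140.4]
ee_rot: [0.842, 0.063, -0.534, 0.04]
contact_force: [-0.9, 1.8, 3.6]
gripper_width: 47.8
```

Run:
```python
from tilt import *
x=fit_tilt(stand_pts(c=(588,-282)),[588,-282,0,np.radians([70,80,90])],3.292); t=np.degrees(x[3]); rep(x,3.292); arc_norot(x,t,90,4,90-t)
```

```text
heel [ 5.829e+02 -2.817e+02 -4.000e-01] tau 82.8 yaw 3.292 res 2.71 1763
tcp [ 572.8 -284.4  140.4] tau 85.8 r 140.8 lat -1.2 tool beta 154.6 F [0.3 1.3 2.2] T [ 0.43 -0.77 -0.46] j [-0.11  1.02  0.46  0.27 -2.11  1.82] w 47.5
r 140.81007204535467 lateral -1.1954146810169917 force [0.3 1.3 2.2]
4 [[0.0017,-0.0,-0.0041],[0.0016,-0.0,-0.0041],[0.0017,-0.0,-0.0041],[0.0017,-0.0,-0.0042]] 
   [[-0.0,-0.032,-0.0],[-0.0,-0.031,-0.0],[0.0,-0.032,-0.0],[0.0,-0.031,-0.0]] 0.0042 0.032
```

Emit:
play_rows --travel '[[0.0017,0,-0.0041],[0.0017,0,-0.0041],[0.0017,0,-0.0041],[0.0017,0,-0.0041],[0,0,0],[0,0,0]]' --rotation '[[0,-0.032,0],[0,-0.032,0],[0,-0.032,0],[0,-0.032,0],[0,0,0],[0,0,0]]' --grip '[0,0,0,0,0,0]'

```text
clock: 43.65
position: [590.4, -281.9, 140.9]
ee_rot: [0.807, 0.06, -0.586, 0.044]
contact_force: [-0.1, 1.1, 4.9]
gripper_width: 47.7
```

Run:
```python
from tilt import *
x=fit_tilt(stand_pts(c=(588,-282)),[585,-282,0,np.radians([75,85,92])],3.292); rep(x,3.292)
```

```text
heel [ 582.8 -282.2   -0. ] tau 90.1 yaw 3.292 res 2.86 1769
tcp [ 590.4 -281.9  140.9] tau 93.1 r 141.1 lat -0.9 tool beta 162.0 F [0.2 1.5 4.1] T [ 0.13 -0.58 -0.37] j [-0.1   1.11  0.56  0.3  -2.24  1.84] w 47.7
```

Upright (90.1°). Release, withdraw, and plan the slide of y-93.

Emit:
play_rows --travel '[[0,0,0],[0,0,0],[0,0,0],[0,0,0],[0,0,-0.01],[0,0,-0.015],[0,0,-0.015],[-0.02,0,-0.012],[-0.03,0,-0.01],[-0.03,0,-0.01],[-0.03,0,-0.01],[0,0,0]]' --rotation '[[0,0,0],[0,0,0],[0,0,0],[0,0,0],[0,0,0],[0,0,0],[0,0,0],[0,0.05,0],[0,0.1,0],[0,0.1,0],[0,0.1,0],[0,0,0]]' --grip '[1,1,1,1,1,1,1,1,1,1,1,1]'

```text
clock: 44.75
position: [620.1, -279.1, 282.9]
ee_rot: [0.902, 0.064, -0.426, 0.036]
contact_force: [0.0, -0.6, 5.5]
gripper_width: 85.6
```

Run:
```python
from tilt import *
fit_tilt(stand_pts(c=(588,-282)),[585,-282,0,np.radians([75,85,92])],3.292)
fit_tilt(stand_pts(c=(596,88)),[596,88,0,np.radians([75,85,92])],3.331)
look('y-93',None,1,cams=('scene','side'))
p=np.array([569.8,-94.8,3.10]); q=p[:2]+142*np.array([np.cos(p[2]),np.sin(p[2])])
print(cur()[0]); go(np.r_[q,110],Rtool(p[2]-np.pi))
```

```text
heel [ 5.83e+02 -2.82e+02 -2.00e-01] tau 90.0 yaw 3.292 res 2.04 1843
heel [5.963e+02 8.790e+01 3.000e-01] tau 90.2 yaw 3.331 res 3.6 1694
y-93 45.05 1709 [574.038, -87.155, 3.131] 1.78 pin (array([ 516.2, -103. ]), np.float64(2.505), np.float64(27.7), np.int64(46))
[ 619.99966838 -277.15176544  266.07301057]
turn first 8 x [0.0105 0.1137 0.0222] then shift 6 x [-0.0333 -0.03    0.026 ] of [-199.7 -180.1  156.1]
```

Emit:
play_rows --travel '[[0,0,0],[0,0,0],[0,0,0],[0,0,0],[0,0,0],[0,0,0],[0,0,0],[0,0,0],[0,0,0]]' --rotation '[[0.0105,0.1137,0.0222],[0.0105,0.1137,0.0222],[0.0105,0.1137,0.0222],[0.0105,0.1137,0.0222],[0.0105,0.1137,0.0222],[0.0105,0.1137,0.0222],[0.0105,0.1137,0.0222],[0.0105,0.1137,0.0222],[0,0,0]]' --grip '[1,1,1,1,1,1,1,1,1]'

```text
clock: 45.8
position: [616.6, -277.6, 269.0]
ee_rot: [1.0, -0.022, 0.003, 0.0]
contact_force: [-0.8, 0.2, -0.1]
gripper_width: 85.1
```

Emit:
play_rows --travel '[[-0.0333,-0.03,0.026],[-0.0333,-0.03,0.026],[-0.0333,-0.03,0.026],[-0.0333,-0.03,0.026],[-0.0333,-0.03,0.026],[-0.0333,-0.03,0.026],[0,0,0],[0,0,0],[0,0,0]]' --rotation '[[0,0,0],[0,0,0],[0,0,0],[0,0,0],[0,0,0],[0,0,0],[0,0,0],[0,0,0],[0,0,0]]' --grip '[1,1,1,1,1,1,1,1,1]'

```text
clock: 46.55
position: [467.0, -126.0, 141.8]
ee_rot: [1.0, -0.02, 0.002, 0.001]
contact_force: [1.5, -0.8, 0.5]
gripper_width: 85.2
```

Run:
```python
from h import *
STANDS['y-93'][:3]=[572,-91,3.11]; print(cur()[0])
p=look('y-93','w15.png',1); q=p[:2]+142*np.array([np.cos(p[2]),np.sin(p[2])])
go(np.r_[q,3],Rtool(p[2]-np.pi))
```

```text
[ 467.04244301 -126.01099012  141.77923329]
y-93 46.6 20350 [573.689, -88.785, 3.134] 0.89 pin (array([ 515.5, -103.4]), np.float64(2.54), np.float64(26.6), np.int64(356))
turn first 1 x [ 0.0019 -0.0049 -0.0331] then shift 4 x [-0.0091 -0.0096  0.0348] of [-36.4 -38.3 139.3]
```

It has shifted about 6 mm and 2° (perhaps the knock). Regrip at the new place.

Emit:
play_rows --travel '[[0,0,0],[-0.018,-0.019,0],[-0.0184,-0.0193,0],[0,0,0.03],[0,0,0.03],[0,0,0],[0,0,0]]' --rotation '[[0,-0.005,-0.033],[0,0,0],[0,0,0],[0,0,0],[0,0,0],[0,0,0],[0,0,0]]' --grip '[1,1,1,1,1,1,1]'

```text
clock: 47.18
position: [430.8, -88.1, 81.9]
ee_rot: [1.0, -0.005, -0.001, 0.001]
contact_force: [0.8, -0.6, 0.6]
gripper_width: 85.5
```

Run:
```python
from h import *
STANDS['y-93'][:3]=[573.7,-88.8,3.134]; print(cur()[0])
p=look('y-93','w16.png',1); q=p[:2]+142*np.array([np.cos(p[2]),np.sin(p[2])])
go(np.r_[q,3],Rtool(p[2]-np.pi))
```

```text
[430.78586284 -88.06956925  81.86131073]
y-93 47.23 26152 [574.992, -89.352, 3.13] 1.17 pin (array([ 514.9, -102.6]), np.float64(2.535), np.float64(24.4), np.int64(729))
turn first 1 x [ 0.0017 -0.0003  0.0029] then shift 3 x [ 0.0004 -0.0001  0.0266] of [ 1.2 -0.3 79.9]
```

Emit:
play_rows --travel '[[0.001,0,0.026],[0,0,0.026],[0,0,0.024],[0,0,0],[0,0,0],[0,0,0],[0,0,0],[0,0,0],[0,0,0],[0,0,0]]' --rotation '[[0,0,0],[0,0,0],[0,0,0],[0,0,0],[0,0,0],[0,0,0],[0,0,0],[0,0,0],[0,0,0],[0,0,0]]' --grip '[1,1,1,1,0,0,0,0,0,0]'

```text
clock: 48.07
position: [432.9, -87.5, 8.6]
ee_rot: [1.0, -0.004, 0.002, 0.0]
contact_force: [-1.1, 1.3, 6.3]
gripper_width: 47.3
```

Run:
```python
from h import *
p,R=cur(); print(p,arm.read_state()['contact_force'],np.arctan2(R[1,0],R[0,0]))
rows(p,R,lerp(p,R,np.array([591,-93.8,p[2]]),Rtool(.034),16))
```

```text
[432.91735128 -87.5295472    8.63577842] [-1.05795692  1.30488146  6.34953922] -0.0076710839219750705
16 [[0.0099,0.0003,0.0],[0.0099,0.0004,0.0001],[0.0098,0.0003,0.0],[0.0099,0.0004,0.0001],[0.0099,0.0004,-0.0],[0.0099,0.0005,0.0],[0.0099,0.0005,0.0001],[0.0098,0.0004,-0.0],[0.0099,0.0006,0.0],[0.0099,0.0005,0.0],[0.0099,0.0006,0.0],[0.0098,0.0006,0.0001],[0.0099,0.0006,-0.0],[0.0099,0.0007,-0.0],[0.0098,0.0006,-0.0],[0.0099,0.0007,-0.0]] 
   [[0.0,-0.0,-0.003],[0.0,-0.001,-0.002],[0.0,0.0,-0.003],[0.0,-0.0,-0.002],[0.0,-0.0,-0.003],[0.0,-0.001,-0.003],[0.0,0.0,-0.002],[0.0,-0.0,-0.003],[0.0,-0.001,-0.002],[0.001,0.0,-0.003],[-0.0,-0.0,-0.003],[-0.0,-0.0,-0.002],[-0.0,-0.001,-0.003],[-0.0,0.0,-0.002],[-0.0,-0.0,-0.003],[-0.0,-0.001,-0.003]] 0.0099 0.003
```

Grip sits a little high; open, go 4 mm lower and regrip.

Emit:
play_rows --travel '[[0,0,0],[0,0,0],[0,0,0],[0,0,0.0035],[0,0,0],[0,0,0],[0,0,0],[0,0,0],[0,0,0],[0,0,0],[0,0,0]]' --rotation '[[0,0,0],[0,0,0],[0,0,0],[0,0,0],[0,0,0],[0,0,0],[0,0,0],[0,0,0],[0,0,0],[0,0,0],[0,0,0]]' --grip '[1,1,1,1,1,0,0,0,0,0,0]'

```text
clock: 48.98
position: [430.9, -87.7, 3.0]
ee_rot: [1.0, -0.004, -0.0, 0.001]
contact_force: [-0.8, 0.6, 5.4]
gripper_width: 48.4
```

Emit:
play_rows --travel '[[0.0099,0.0004,-0.0015],[0.0099,0.0004,0],[0.0098,0.0003,0],[0.0099,0.0004,0],[0.0099,0.0004,0],[0.0099,0.0005,0],[0.0099,0.0005,0],[0.0098,0.0005,0]]' --rotation '[[0,0,-0.003],[0,0,-0.002],[0,0,-0.003],[0,0,-0.002],[0,0,-0.003],[0,0,-0.003],[0,0,-0.002],[0,0,-0.003]]' --grip '[0,0,0,0,0,0,0,0]'

```text
clock: 49.65
position: [510.8, -91.2, 3.8]
ee_rot: [1.0, 0.006, -0.001, 0.001]
contact_force: [-3.0, 0.1, -4.4]
gripper_width: 48.1
```

Emit:
play_rows --travel '[[0.0099,0.0006,0],[0.0099,0.0005,0],[0.0099,0.0006,0],[0.0098,0.0006,0],[0.0099,0.0006,0],[0.0099,0.0007,0],[0.0098,0.0006,0],[0.0099,0.0007,0],[0,0,0],[0,0,0]]' --rotation '[[0,0,-0.002],[0,0,-0.003],[0,0,-0.003],[0,0,-0.002],[0,0,-0.003],[0,0,-0.002],[0,0,-0.003],[0,0,-0.003],[0,0,0],[0,0,0]]' --grip '[0,0,0,0,0,0,0,0,0,0]'

```text
clock: 50.48
position: [591.9, -94.2, 4.5]
ee_rot: [1.0, 0.017, 0.002, 0.001]
contact_force: [2.1, -0.3, -5.3]
gripper_width: 48.3
```

Emit:
play_rows --travel '[[0.001,0,0],[0.001,0,0],[0.001,0,0],[0,0,0],[0,0,0]]' --rotation '[[0,0,0],[0,0,0],[0,0,0],[0,0,0],[0,0,0]]' --grip '[0,0,0,0,0]'

```text
clock: 50.9
position: [591.4, -94.2, 4.1]
ee_rot: [1.0, 0.017, -0.001, 0.001]
contact_force: [-1.7, 0.1, -3.8]
gripper_width: 48.3
```

Emit:
play_rows --travel '[[0.001,0,0.0015],[0.001,0,0],[0.001,0,0],[0,0,0],[0,0,0]]' --rotation '[[0,0,0],[0,0,0],[0,0,0],[0,0,0],[0,0,0]]' --grip '[0,0,0,0,0]'

```text
clock: 51.32
position: [592.0, -94.3, 3.1]
ee_rot: [1.0, 0.017, -0.003, 0.001]
contact_force: [-8.5, 2.2, 4.5]
gripper_width: 48.2
```

Emit:
play_rows --travel '[[0.001,0,0],[0.001,0,0],[0,0,0],[0,0,0]]' --rotation '[[0,0,0],[0,0,0],[0,0,0],[0,0,0]]' --grip '[0,0,0,0]'

```text
clock: 51.65
position: [594.2, -94.5, 3.1]
ee_rot: [1.0, 0.016, -0.003, 0.001]
contact_force: [-6.0, -0.4, 4.6]
gripper_width: 48.3
```

Emit:
play_rows --travel '[[0.001,0,0],[0.001,0,0],[0,0,0],[0,0,0]]' --rotation '[[0,0,0],[0,0,0],[0,0,0],[0,0,0]]' --grip '[0,0,0,0]'

```text
clock: 51.98
position: [595.9, -94.5, 3.1]
ee_rot: [1.0, 0.016, -0.004, 0.001]
contact_force: [-9.0, 0.1, 4.1]
gripper_width: 48.3
```

Emit:
play_rows --travel '[[0.001,0,0],[0.001,0,0],[0,0,0],[0,0,0]]' --rotation '[[0,0,0],[0,0,0],[0,0,0],[0,0,0]]' --grip '[0,0,0,0]'

```text
clock: 52.32
position: [595.9, -94.5, 3.1]
ee_rot: [1.0, 0.016, -0.006, 0.001]
contact_force: [-11.0, 1.6, 7.6]
gripper_width: 48.4
```

Emit:
play_rows --travel '[[0.001,0,0],[0.001,0,0],[0,0,0],[0,0,0]]' --rotation '[[0,0,0],[0,0,0],[0,0,0],[0,0,0]]' --grip '[0,0,0,0]'

```text
clock: 52.65
position: [595.9, -94.5, 3.1]
ee_rot: [1.0, 0.016, -0.008, 0.001]
contact_force: [-15.7, 2.6, 11.5]
gripper_width: 48.2
```

Emit:
play_rows --travel '[[0.001,0,0],[0.001,0,0],[0,0,0],[0,0,0]]' --rotation '[[0,0,0],[0,0,0],[0,0,0],[0,0,0]]' --grip '[0,0,0,0]'

```text
clock: 52.98
position: [595.8, -94.5, 3.0]
ee_rot: [1.0, 0.016, -0.01, 0.001]
contact_force: [-19.4, 2.1, 15.1]
gripper_width: 48.4
```

Home (dead stop at 595.9, 19 N). Release, then the squaring nudge on the leg's end.

Emit:
play_rows --travel '[[0,0,0],[0,0,0],[0,0,0],[0,0,0],[0,0,-0.03],[0,0,-0.03],[-0.03,0,0],[-0.03,0,0],[0,0,0],[0,0,0],[0,0,0]]' --rotation '[[0,0,0],[0,0,0],[0,0,0],[0,0,0],[0,0,0],[0,0,0],[0,0,0],[0,0,0],[0,0,0],[0,0,0],[0,0,0]]' --grip '[1,1,1,1,1,1,0,0,0,0,0]'

```text
clock: 53.9
position: [546.5, -95.7, 63.3]
ee_rot: [1.0, 0.017, 0.001, 0.001]
contact_force: [-1.0, 0.2, 0.2]
gripper_width: 25.3
```

Run:
```python
from h import *
p,R=cur(); print(p,np.arctan2(R[1,0],R[0,0])); h=.034; e=np.array([739.2,-89.3])-(160+11+8)*np.array([np.cos(h),np.sin(h)])
go(np.r_[e,8],Rtool(h))
```

```text
[546.45477386 -95.73693852  63.28448712] 0.03382161173348288
turn first 1 x [ 0.0015 -0.0018 -0.0002] then shift 2 x [0.0069 0.0001 0.0276] of [13.9  0.1 55.3]
```

Emit:
play_rows --travel '[[0.003,0,0],[0.003,0,0],[0,0,0.028],[0,0,0.027],[0.003,0,0],[0.003,0,0],[0,0,0],[0,0,0]]' --rotation '[[0,0,0],[0,0,0],[0,0,0],[0,0,0],[0,0,0],[0,0,0],[0,0,0],[0,0,0]]' --grip '[0,0,0,0,0,0,0,0]'

```text
clock: 54.57
position: [558.9, -95.3, 9.1]
ee_rot: [1.0, 0.017, 0.001, 0.001]
contact_force: [-0.5, -0.0, 0.7]
gripper_width: -0.4
```

Emit:
play_rows --travel '[[0.002,0,0],[0.002,0,0],[0.002,0,0],[0.002,0,0],[0,0,0]]' --rotation '[[0,0,0],[0,0,0],[0,0,0],[0,0,0],[0,0,0]]' --grip '[0,0,0,0,0]'

```text
clock: 54.98
position: [565.8, -95.1, 8.0]
ee_rot: [1.0, 0.017, 0.0, 0.001]
contact_force: [-0.1, 0.6, -0.2]
gripper_width: -0.1
```

Emit:
play_rows --travel '[[0.002,0,0],[0.001,0,0],[0,0,0]]' --rotation '[[0,0,0],[0,0,0],[0,0,0]]' --grip '[0,0,0]'

```text
clock: 55.23
position: [568.3, -95.0, 7.6]
ee_rot: [1.0, 0.017, -0.0, 0.001]
contact_force: [-0.4, 0.0, 0.9]
gripper_width: 0.1
```

Emit:
play_rows --travel '[[0.002,0,0],[0.001,0,0],[0,0,0]]' --rotation '[[0,0,0],[0,0,0],[0,0,0]]' --grip '[0,0,0]'

```text
clock: 55.48
position: [569.0, -95.1, 7.2]
ee_rot: [1.0, 0.016, -0.003, 0.001]
contact_force: [-4.5, 1.1, 4.4]
gripper_width: 0.1
```

Contact at 569. Press a bit, then retreat and survey everything.

Emit:
play_rows --travel '[[0.002,0,0],[0.001,0,0],[0.001,0,0],[0,0,0],[0,0,0]]' --rotation '[[0,0,0],[0,0,0],[0,0,0],[0,0,0],[0,0,0]]' --grip '[0,0,0,0,0]'

```text
clock: 55.9
position: [569.1, -95.2, 6.9]
ee_rot: [1.0, 0.016, -0.007, 0.001]
contact_force: [-12.0, 2.0, 9.1]
gripper_width: -0.2
```

Emit:
play_rows --travel '[[-0.02,0,0],[0,0,-0.04],[0,0,-0.04],[0.03,0,-0.035],[0.035,0,-0.035],[0.035,0,0],[0,0,0],[0,0,0]]' --rotation '[[0,0,0],[0,0,0],[0,0,0],[0,0,0],[0,0,0],[0,0,0],[0,0,0],[0,0,0]]' --grip '[0,0,0,0,0,0,0,0]'

```text
clock: 56.57
position: [648.4, -92.0, 148.3]
ee_rot: [1.0, 0.017, 0.001, 0.0]
contact_force: [-0.0, -0.8, -0.1]
gripper_width: 0.2
```

Run:
```python
from sq import *
from tilt import *
print(cur()[0]); STANDS['y-93'][:3]=[739,-89.5,3.176]; STANDS['y283'][:3]=[727,280,3.176]
square('y-93','w17.png')
look('y283',None,1,cams=('scene','side'))
fit_tilt(stand_pts(c=(583,-282)),[583,-282,0,np.radians([75,85,92])],3.292)
fit_tilt(stand_pts(c=(596,88)),[596,88,0,np.radians([75,85,92])],3.331)
snap('scene','s7.png')
```

```text
[648.44598795 -92.02393983 148.29054171]
batten front 32 [-3.37416144e-02  7.36300885e+02] rms 0.03
stand [738.512 -89.151   3.184] 0.95 yaw err 0.008829286003732985 gap 0.7967128977039692
y283 56.72 2106 [727.237, 281.594, 3.179] 3.36 pin (array([671.6, 270.8]), np.float64(2.793), np.float64(25.5), np.int64(34))
heel [ 5.832e+02 -2.819e+02 -2.000e-01] tau 90.0 yaw 3.292 res 2.13 2235
heel [5.965e+02 8.810e+01 3.000e-01] tau 89.9 yaw 3.331 res 3.45 1955
```

View pics/w17.png

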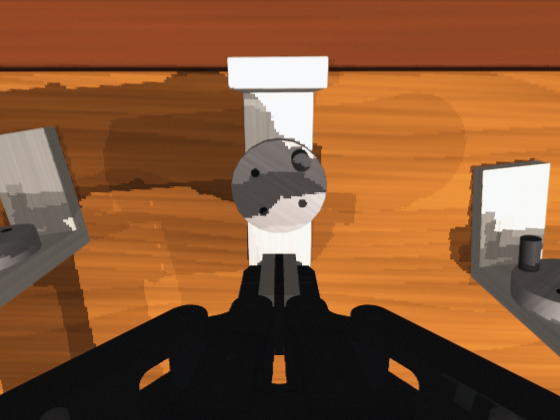

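y-93's foot sits flush along the batten (228–328,57–90 px). The two tipped stands show their flat feet at either side. Final overall view.

View pics/s7.png

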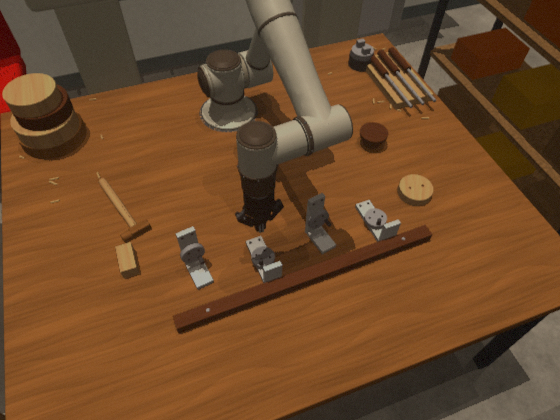

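Two stands stand on their feet at (195,258) and (320,225), two lie home at the batten at (265,260) and (378,220), and the mallet, offcut, blank and bowl are unmoved.

Emit:
play_rows --travel '[[-0.02,0,-0.035],[-0.02,0,-0.035],[0,0,0],[0,0,0]]' --rotation '[[0,0,0],[0,0,0],[0,0,0],[0,0,0]]' --grip '[0,0,0,0]'

```text
clock: 57.3
position: [607.3, -93.6, 222.2]
ee_rot: [1.0, 0.017, 0.003, 0.0]
contact_force: [0.3, -0.8, -0.5]
gripper_width: 0.1
```

Run:
```python
from tilt import *
look('y-93',None,1,cams=('wrist',)) if 0 else None
STANDS['y-93'][:3]=[739,-89.5,3.176]; STANDS['y283'][:3]=[727,280,3.176]
look('y283',None,1,cams=('scene','side')); look('y-93',None,1,cams=('scene','side'))
print(workorder.job_done())
```

```text
y283 57.4 2090 [727.107, 281.494, 3.179] 3.38 pin (array([672. , 269.1]), np.float64(2.743), np.float64(26.6), np.int64(33))
y-93 57.5 2678 [739.4, -87.569, 3.181] 3.26 pin (array([ 681.1, -106.4]), np.float64(2.475), np.float64(26.8), np.int64(42))
the job is handed in; nothing more can be done
None
```

All four stands were tested and dealt with, and the job was handed in at about 57 s. I name each stand by its sideways position (y, mm). I pushed every pin about 2.8 rad before tipping or sliding anything.

| Stand | Push result | Action | Last check |
|---|---|---|---|
| y ≈ 90 | coasted on, free | tipped onto its foot | tilt about 90° |
| y ≈ -280 | coasted on, free | tipped onto its foot | tilt about 90° |
| y ≈ 283 | stopped dead, binding | slid home to the batten | gap about 0.5 mm, square within about 0.5° |
| y ≈ -93 | stopped dead, binding | slid home to the batten | gap about 0.8 mm, square within about 0.5° |

Both slides ended in a firm stop against the batten with the force rising. The gap figures are within the 2 mm camera calibration. In the final picture the bystanders were where they started, and the robot was touching nothing.

**What went less cleanly:**
- **y ≈ 90 tip:** the tool carried nearly the whole weight around 70–80° of tilt, so the heel was probably 1–3 mm off the bench for a moment. I lowered it back into contact before finishing.
- **Heels shifted while tipping:** about 5 mm on both tipped stands.
- **y ≈ -93 before its slide:** it had moved about 6 mm and 2°, cause unknown (possibly the expected knock), so I measured it again and gripped it at the new place.
- **y ≈ -93 during its slide:** the upward pull at its free end was up to about 5 N, below its weight.

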